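Set the filling jig's fence to the index and load the rack

ROBOT

A 6-joint arm with a two-finger parallel gripper is mounted at the origin on the work surface. World frame = base frame: x ahead of the robot, y to its left, z up, the work surface at z = 0. Lengths are in mm, angles in rad, forces in N, time in s.
With the tool pointing down it reaches from about 350 to 875 mm from the base axis. Payload 4.2 kg.
Tool frame: the origin (TCP) lies midway between the tips of the shut fingers; the grasp point (between the pads) lies 19 mm behind it; z points along the fingers, y is the direction in which the jaws open and shut (so a half turn about z gives the same grasp; the last joint's range is limited). The gripper opens to 85 mm and grips with 20 to 120 N. Pads are 22 mm wide; open, the fingers measure 114 mm over their backs; the gripper's body (76 mm by 85 mm) begins 54 mm behind the grasp point. The pads swing forward as they close: fully open they stand 13 mm farther back than shut.
Start: joints at [1.425, 0.385, 0.008, 0, -1.194, -0.259], TCP at [246.113, 574.48, 231.312] pointing down, gripper open.
Joint ranges: [-3.14, 3.14], [-1.21, 2.06], [-1.07, 1.41], [-3.16, 2.05], [-2.99, -0.16], [-3.1, 3.1]. Speed limits (rad/s): [2.79, 2.79, 3.14, 3.14, 3.14, 3.14].

INTERFACE

Orientations are given as a unit quaternion [x, y, z, w].
In Python, from bench import arm gives the robot as it stands.
- The arm moves only by the tool send_rows, never from a script. Its arguments are lists of equal length, an entry for each row: "translation": the shift along the tool's x, y, z in mm, a list of three; "dr": the turn, a rotation vector about the tool's x, y, z in degrees, a list of three; "grip": the finger opening in mm, from 0 to 85.4. In form: {"translation": [[dx, dy, dz], ...], "dr": [[ax, ay, az], ...], "grip": [grip, ...]}. A call has exactly 5 rows; each row shifts and turns the commanded pose from where the row before left it, along the tool's axes as they then stand; what a row does not reach is not made up. A row lasts 1/8 s, in which the tool goes at most 62.5 mm and 10.7 degrees, less where a joint would pass 70% of its speed; a pose out of reach is approached as far as the arm can. A call with a gripper value outside its range is refused whole. The fingers move at their own pace and stop on an object; the grip force is fixed at half the most. Time passes only in rows, so rows that do not move let the fingers close, or fill a call up. It gives the time, the measured TCP pose, the force and the opening at its end, in the units of the state.
- arm.read_state(): the state, without advancing time (a new reading comes with each control period).
- arm.get_image(name): name is "side" or "top" or "wrist"; returns the picture (420x560x3 uint8, red, green, blue); there is no depth.
- arm.camera_info(name): a dict with "fx", "fy", "cx", "cy" (pixels), "cam_to_world" (4x4, takes a point from camera to world coordinates). Camera axes: x right, y down, z forward; pixel columns grow to the right and rows downward; lengths in mm; the calibration is good to about 2 mm. A picture is of the moment at which its call begins: read the wrist's pose just before it. camera_info takes no time and is no camera call; for the wrist camera it gives the pose at the moment of the call.
- arm.job_done(): hands the job in, once; it reports no verdict.
Trained networks look in the newest picture that a camera, given by its name, has taken for a name from the list of things; names that differ only in an ending like _2 or _b are one class to them, and where a whole thing is asked for, a point or a joint stands for the part that bears it (a point fixed in the world has none). Each returns a list of dicts, best first, with "confidence" (0 to 1); they miss things now and then, are a little off and sometimes report something else, mostly with a low value. They report only what shows in the picture. A call takes as long as a camera call.
- arm.search_frame(thing, camera): "xyz" ([x, y, z] in mm, in world coordinates, good to about 4 mm: the middle of the surface that is visible of it).
- arm.place_of(thing, camera): "xyz" ([x, y, z] in mm, in world coordinates, good to about 4 mm: a listed point, or the origin of a listed thing).
The state is a dict: "clock": time; "joints": joint angles; "joint_vel": joint speeds; "joint_efforts": joint torques, N m; "position": TCP position; "ee_rot": TCP orientation; "contact_force": force on the tool from outside, world axes, zero at the start; "wrist_torque": the same for the moment, N m; "gripper_width": finger opening in mm.
Only numpy, scipy, OpenCV 4.12 (cv2) and the standard library are available. Lean on these libraries where they do the work, as an engineer would, in place of code of your own. Each camera call takes 0.05 s, during which the arm holds its last target.

TASK

Set up the filling jig for the next rack: slide its slotted fence along until the fence's front edge is level with the tip of the small index pointer, then turn both black T-knobs clockwise until they stop, so that the fence is locked there. Then take the white rack with the twelve small holes by its handle and set it down gently on the jig's base plate, flat against the front face of the fence and centred along it, and let go. Leave the index pointer, the other rack and the rest of the bench as they are.

Things in the scene. Friction and masses are not known exactly. Their poses are not given: they have to be found in the camera images.
- jig: the filling jig, fixed to the bench: a grey base plate 250 (x) x 260 (y) x 10 mm thick. Origin on its underside, at bench height; the plate spans x -125 to +125, y -170 to +90 mm. The fence slides forward along its +y; its +x points away from the robot, give or take its yaw. Fence and knobs stand on the -y part; the free +y part is for the rack
- fence (a joint): how far the aluminium fence has slid forward along the jig's +y, 0 to 0.055 m. It starts near 0. Loose, it slides with 4 N of friction and stays where it is left; with both knobs tight it is clamped and withstands 15 N
- fence_grip (a point): middle of the top edge of the fence's upright flange, axes as the jig's. Flange 90 mm long (x), 8 mm thick (y), top 55 mm above the bench; its flat front face, for the rack, lies 4 mm to +y of this point. Foot 6 mm thick, 200 mm long (x), reaching 100 mm back (-y). Ribs 22 mm high stand behind the flange 40 mm either side of its middle; pinch the middle across y
- fence_edge (a point): front corner of the fence's foot at its +x end, next to the ruled strip, on the foot's top (16 mm above the bench). It lies in the plane of the flange's front face. This is what is set level with the index tip
- index_tip (a point): tip of the small steel index pointer on the ruled strip at the jig's +x edge, axes as the jig's; it points to -x. Its block is 16 x 16 mm, its top 22 mm above the bench. It marks how far forward (jig's y) the fence edge must come, 12 to 48 mm from where the fence starts. It is stiff, not to be moved
- knob_near (a joint): angle of the T-knob nearer the robot (jig's -x side, 75 mm from the middle), rad, growing clockwise seen from above; starts loose between 0 and 0.25, stops at 1.4; tight above 1.2, where it stays. It takes about 0.1 N m to turn, up to 0.2 near the stop, and springs back at most 0.05 when let go
- knob_near_grip (a point): centre of that knob's grip bar, on the turning axis 48 mm above the bench. The bar is 50 mm long along this point's x axis, 12 mm thick along its y, 24 mm high (36 to 60 mm above the bench); the point turns with the knob
- knob_far (a joint): angle of the T-knob farther from the robot (jig's +x side), the same make as knob_near
- knob_far_grip (a point): centre of that knob's grip bar, as for knob_near_grip
- rack: the rack to load, white plastic, 220 g: two rows of six small holes (8.5 mm wide), body 90 (x) x 50 (y) x 40 mm high, with a carrying handle: a bar 68 mm long along x, 10 mm thick along y, between 56 and 80 mm above the underside, over the middle. Origin at the centre of its underside, x along its length; it may be set either way round
- rack_b: the other rack, same size, handle and colour but with two rows of four large holes (14.5 mm wide); leave it
- dishes: two stacked closed clear dishes with a red fill, 90 mm across, 30 mm high; a bystander. Origin under its centre
- swab_tube: clear tube of blue swabs on a white foot, 52 mm across, 162 mm high; a bystander. Origin under its centre
- cup: small white cup, 44 mm across, 38 mm high; a bystander. Origin under its centre
- spatula: flat steel spatula with a black handle, 170 mm long, lying beyond the racks; a bystander. Origin under its middle
- bottle: white bottle, 66 mm across, 160 mm high, to the right of the jig; a bystander. Origin under its centre
- jar: amber jar with a black cap, 56 mm across, 75 mm high, to the right of the jig; a bystander. Origin under its centre

How it is judged:
By the outcome, as a careful person would: the job done as asked, in the order asked, and still so for the second after the job is handed in, with the robot touching nothing.
It also fails if it takes over 67 s, if anything falls off the work surface, if the arm or the gripper's body presses on something with over 40 N, if the wrist force passes 120 N, or if a joint passes its speed limit or range.

## Working session

There is one attempt and no reset: what is moved stays moved. The work goes in short steps, Python scripts to look and compute and a tool call to move; the robot and the scene stay as the last step left them, time stands still between calls to the robot, and variables do not carry over. Pictures are saved under pics/ and viewed, and the job is handed in when it is done.

Besides the shell and the picture viewer there is one more tool, called after ">>>" by a JSON object that holds its "api" and its "payload". send_rows: Moves the arm, as the interface text tells. Its arguments: {"type":"object","properties":{"translation":{"type":"array"},"dr":{"type":"array"},"grip":{"type":"array"}},"required":["translation","dr","grip"]}

```bash
ls; mkdir -p pics; python3 - <<'E'
from bench import arm
import cv2
s=arm.read_state(); print(s)
for c in ("top","side","wrist"):
    im=arm.get_image(c); cv2.imwrite(f"pics/a_{c}.png",im[:,:,::-1])
    i=arm.camera_info(c); print(c,i)
E
```

```text
pics
{'clock': 0.0, 'joints': array([ 1.42461292e+00,  3.85569349e-01,  6.61310981e-03, -5.10117182e-04,
       -1.19399542e+00, -2.58630399e-01]), 'joint_vel': array([ 0.00019428,  0.00081116,  0.00033663, -0.00031429, -0.00059867,
       -0.00013995]), 'joint_efforts': array([ 1.06273109e-05, -3.92287123e+01,  1.88398308e+01,  4.18614417e+00,
       -4.64095589e-03,  3.90541018e-06]), 'position': array([245.88604875, 573.95858663, 230.20723555]), 'ee_rot': array([ 9.79566044e-01, -2.01119737e-01, -1.76131150e-04,  1.08928620e-03]), 'contact_force': array([0.10059679, 0.25937342, 0.01636388]), 'wrist_torque': array([-0.05997972, -0.02067936,  0.02950995]), 'gripper_width': 85.74420706788274}
top {'fx': 413.6189070759326, 'fy': 413.6189070759326, 'cx': 284.74904501047916, 'cy': 207.64081124822792, 'cam_to_world': array([[ 1.43648009e-02, -9.83955453e-01,  1.77835092e-01,
         4.01786189e+02],
       [-9.99896821e-01, -1.41369080e-02,  2.54860263e-03,
        -2.07833388e+01],
       [ 6.32688423e-06, -1.77853353e-01, -9.84057003e-01,
         1.06606548e+03],
       [ 0.00000000e
[... 299 characters left out ...]
, -5.22163935e-01,  8.32579219e-01,
        -1.09962315e+03],
       [ 1.50483120e-02, -8.48577488e-01, -5.28857065e-01,
         7.57892714e+02],
       [ 0.00000000e+00,  0.00000000e+00,  0.00000000e+00,
         1.00000000e+00]])}
wrist {'fx': 343.59934010534795, 'fy': 343.59934010534795, 'cx': 281.2736928292091, 'cy': 209.9926838987763, 'cam_to_world': array([[-3.92885446e-01, -8.88139458e-01, -2.38430973e-01,
         3.04859961e+02],
       [-9.19585867e-01,  3.79925787e-01,  1.00091108e-01,
         5.47983275e+02],
       [ 1.69121239e-03,  2.58582093e-01, -9.65987806e-01,
         3.73360902e+02],
       [ 0.00000000e+00,  0.00000000e+00,  0.00000000e+00,
         1.00000000e+00]])}
```

View pics/a_top.png

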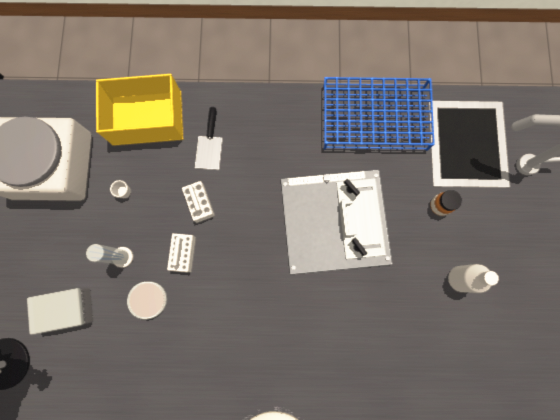

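View pics/a_side.png

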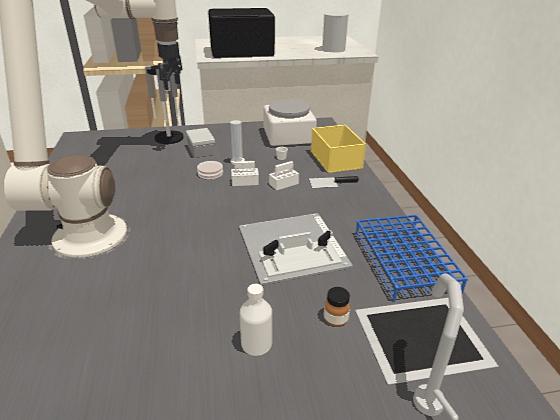

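View pics/a_wrist.png

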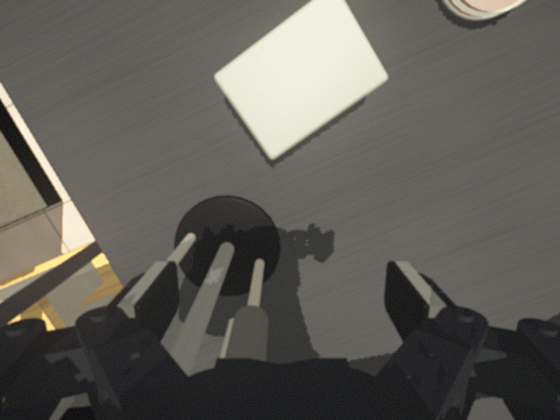

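```bash
python3 - <<'E'
from bench import arm
import numpy as np
np.set_printoptions(precision=1,suppress=True)
for c in ("top","side"):
    for t in ("jig","fence_grip","fence_edge","index_tip","knob_near_grip","knob_far_grip","rack"):
        print(c,t,[(np.array(d["xyz"]),round(d["confidence"],2),{k:v for k,v in d.items() if k not in("xyz","confidence")}) for d in arm.place_of(t,c)])
print(arm.read_state()["clock"])
E
```

```text
top jig [(array([ 560.5, -109.7,    1.3]), 0.8, {}), (array([605.3, 203.3,   2.9]), 0.18, {})]
top fence_grip [(array([ 564.5, -166.3,   55.3]), 0.62, {}), (array([ 642.9, -184.6,   42.5]), 0.57, {}), (array([627.4, 406.6,   1.9]), 0.16, {})]
top fence_edge [(array([ 658.2, -153.8,   17.7]), 0.68, {})]
top index_tip [(array([ 662. , -123.6,   13.7]), 0.62, {})]
top knob_near_grip [(array([ 496. , -206. ,   49.9]), 0.57, {})]
top knob_far_grip [(array([630.9, 405.4,  -0.7]), 0.65, {}), (array([ 641.4, -182.6,   47.5]), 0.42, {})]
top rack [(array([609.5, 205.7,   2.1]), 0.91, {}), (array([473. , 237.7,   1.6]), 0.87, {}), (array([ 558.6, -105.5,   -1.2]), 0.5, {})]
side jig [(array([ 554.5, -110.9,    3.2]), 0.83, {})]
side fence_grip [(array([ 565.1, -174.4,   53.8]), 0.88, {})]
side fence_edge [(array([ 663.1, -148.4,   15. ]), 0.74, {})]
side index_tip []
side knob_near_grip [(array([ 494. , -201.2,   46.1]), 0.59, {})]
side knob_far_grip [(array([ 641. , -182.5,   48.9]), 0.68, {})]
side rack [(array([472. , 240.7,   0.1]), 0.9, {}), (array([ 555.6, -108.3,    6.1]), 0.62, {})]
0.85
```

The top view shows the jig at about (335,220), the 12-hole rack at (180,253) and the 8-hole rack at (197,201). The networks agree with this, and the jig yaw comes out at about 8°. Next I'll write a helper and move the wrist camera over the jig.

```bash
cat > h.py <<'E'
import numpy as np, cv2
from bench import arm
from scipy.spatial.transform import Rotation as Rn
np.set_printoptions(precision=2,suppress=True)
def pose():
    s=arm.read_state(); return np.array(s["position"]),Rn.from_quat(s["ee_rot"]),s
def yaw(R):
    x=R.apply([1,0,0]); return np.degrees(np.arctan2(x[1],x[0]))
def down(a):  # tool pointing down, tool x at world angle a deg
    a=np.radians(a); c,s=np.cos(a),np.sin(a)
    return Rn.from_matrix(np.array([[c,s,0],[s,-c,0],[0,0,-1]]))
def plan(p,a,n,p0=None,R0=None):
    pp,RR,s=pose(); p0=pp if p0 is None else np.array(p0,float); R0=RR if R0 is None else R0
    T=down(a); rv=(R0.inv()*T).as_rotvec(); st=Rn.from_rotvec(rv/n); d=(np.array(p)-p0)/n; R=R0
    for i in range(n):
        print(i,R.inv().apply(d).round(1),np.degrees(rv/n).round(2)); R=R*st
def st():
    p,R,s=pose(); print("t",round(s["clock"],2),"p",p,"yaw %.2f"%yaw(R),"tilt",R.apply([0,0,1]),"F",s["contact_force"],"M",s["wrist_torque"],"w %.1f"%s["gripper_width"])
def snap(c,name,crop=None,k=1):
    p,R,s=pose(); im=arm.get_image(c); i=arm.camera_info(c); o=im[:,:,::-1]
    cv2.imwrite(f"pics/{name}_full.png",o)
    if crop: o=o[crop[1]:crop[3],crop[0]:crop[2]]
    if k!=1: o=cv2.resize(o,None,fx=k,fy=k,interpolation=cv2.INTER_CUBIC)
    cv2.imwrite(f"pics/{name}.png",o); return im,i
def px(i,u,v,z):
    T=np.array(i["cam_to_world"]); d=T[:3,:3]@np.array([(u-i["cx"])/i["fx"],(v-i["cy"])/i["fy"],1]); o=T[:3,3]
    return o+d*(z-o[2])/d[2]
def proj(i,P):
    T=np.array(i["cam_to_world"]); q=T[:3,:3].T@(np.array(P,float)-T[:3,3]); return np.array([q[0]/q[2]*i["fx"]+i["cx"],q[1]/q[2]*i["fy"]+i["cy"]])
E
python3 - <<'E'
from h import *
st(); plan([540,-140,230],8.3,15)
E
```

```text
t 0.85 p [246.12 574.49 231.33] yaw -23.19 tilt [ 0.  0. -1.] F [ 0.82 -1.05  0.01] M [ 0.    0.01 -0.04] w 85.3
0 [36.8 36.1  0.1] [-0.  -0.  -2.1]
1 [35.4 37.4  0.1] [-0.  -0.  -2.1]
2 [34.  38.7  0.1] [-0.  -0.  -2.1]
3 [32.6 39.9  0.1] [-0.  -0.  -2.1]
4 [31.1 41.1  0.1] [-0.  -0.  -2.1]
5 [29.6 42.2  0.1] [-0.  -0.  -2.1]
6 [28.  43.2  0.1] [-0.  -0.  -2.1]
7 [26.4 44.2  0.1] [-0.  -0.  -2.1]
8 [24.8 45.2  0.1] [-0.  -0.  -2.1]
9 [23.1 46.   0.1] [-0.  -0.  -2.1]
10 [21.4 46.8  0.1] [-0.  -0.  -2.1]
11 [19.7 47.6  0.1] [-0.  -0.  -2.1]
12 [17.9 48.3  0.1] [-0.  -0.  -2.1]
13 [16.1 48.9  0.1] [-0.  -0.  -2.1]
14 [14.3 49.5  0.1] [-0.  -0.  -2.1]
```

>>> {"api": "send_rows", "payload": {"translation": [[37, 36, 0], [35, 37, 0], [34, 39, 0], [33, 40, 0], [31, 41, 0]], "dr": [[0, 0, -2.1], [0, 0, -2.1], [0, 0, -2.1], [0, 0, -2.1], [0, 0, -2.1]], "grip": [85, 85, 85, 85, 85]}}

```text
clock: 1.48
position: [344.6, 334.8, 231.6]
ee_rot: [0.994, -0.11, 0.0, -0.0]
contact_force: [0.8, -0.6, 0.3]
gripper_width: 85.2
```

>>> {"api": "send_rows", "payload": {"translation": [[30, 42, 0], [28, 43, 0], [26, 44, 0], [25, 45, 0], [23, 46, 0]], "dr": [[0, 0, -2.1], [0, 0, -2.1], [0, 0, -2.1], [0, 0, -2.1], [0, 0, -2.1]], "grip": [85, 85, 85, 85, 85]}}

```text
clock: 2.1
position: [442.9, 97.4, 231.8]
ee_rot: [1.0, -0.018, 0.001, -0.0]
contact_force: [0.3, 1.1, -0.2]
gripper_width: 84.9
```

>>> {"api": "send_rows", "payload": {"translation": [[21, 47, 0], [20, 48, 0], [18, 48, 0], [16, 49, 0], [14, 49, 0]], "dr": [[0, 0, -2.1], [0, 0, -2.1], [0, 0, -2.1], [0, 0, -2.1], [0, 0, -2.1]], "grip": [85, 85, 85, 60, 60]}}

```text
clock: 2.72
position: [540.4, -140.9, 231.6]
ee_rot: [0.997, 0.073, 0.0, 0.0]
contact_force: [-0.0, 0.8, 0.0]
gripper_width: 60.1
```

```bash
python3 - <<'E'
from h import *
st(); im,i=snap("wrist","b"); 
for t in ("jig","fence_grip","fence_edge","index_tip","knob_near_grip","knob_far_grip"):
    print(t,[(np.array(d["xyz"]),round(d["confidence"],2),proj(i,d["xyz"]).round(0)) for d in arm.place_of(t,"wrist")])
st()
import json; json.dump({k:(v.tolist() if hasattr(v,'tolist') else v) for k,v in i.items()},open("b.json","w"))
E
```

```text
t 2.73 p [ 540.43 -140.89  231.55] yaw 8.37 tilt [ 0. -0. -1.] F [-0.04  0.76  0.04] M [ 0.01 -0.06 -0.03] w 60.1
jig [(array([ 555.1, -105.6,    2.7]), 0.75, array([246., 162.]))]
fence_grip [(array([ 564.8, -169.9,   53.3]), 0.89, array([310., 168.]))]
fence_edge [(array([ 668.2, -155. ,   12.8]), 0.64, array([309.,  55.]))]
index_tip [(array([ 664. , -126.7,   17.4]), 0.56, array([279.,  54.])), (array([ 608. , -422.4,    2.1]), 0.54, array([544., 156.]))]
knob_near_grip [(array([ 495.1, -201.8,   45.8]), 0.95, array([329., 240.]))]
knob_far_grip [(array([ 639.2, -179.1,   47. ]), 0.87, array([333.,  87.]))]
t 3.08 p [ 539.58 -138.38  231.49] yaw 8.37 tilt [ 0.  0. -1.] F [-0.34  0.1  -0.08] M [-0.04  0.05  0.02] w 60.2
```

View pics/b.png

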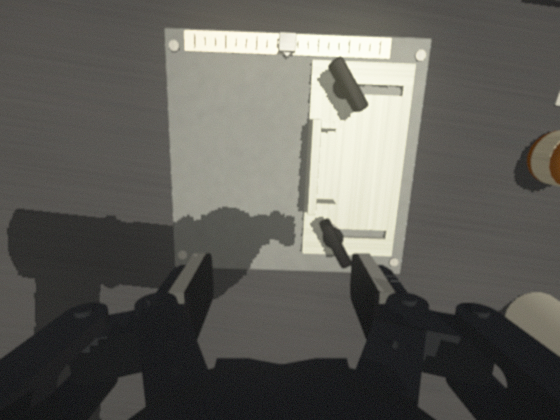

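The wrist view shows the plate with corners near (165,29), (430,39), (401,273) and (177,270). The flange is at about (312,168), the knobs at (347,85) and (335,243), and the index at (287,50). I'll compute the geometry from these.

```bash
python3 - <<'E'
import cv2
im=cv2.imread("pics/b_full.png")
o=cv2.resize(im[20:150,260:440],None,fx=4.4,fy=4.4,interpolation=cv2.INTER_CUBIC); cv2.imwrite("pics/b_z1.png",o)
o=cv2.resize(im[150:280,260:440],None,fx=4.4,fy=4.4,interpolation=cv2.INTER_CUBIC); cv2.imwrite("pics/b_z2.png",o)
from h import *
import json
i=json.load(open("b.json"))
P=[px(i,*q,10) for q in [(165,29),(430,39),(401,273),(177,270)]]
for p in P: print(p)
P=np.array(P)
for a,b in [(3,0),(2,1),(1,0),(2,3)]:
    d=P[b]-P[a]; print(np.linalg.norm(d),np.degrees(np.arctan2(d[1],d[0])))
E
```

```text
[671.49 -14.47  10.  ]
[ 699.78 -268.81   10.  ]
[ 454.85 -298.5    10.  ]
[421.61 -42.65  10.  ]
251.47031616378808 6.433886096451025
246.72505026772822 6.912440737719395
255.9019044838795 96.34601241543581
257.9991812622594 97.40250026560878
```

View pics/b_z1.png

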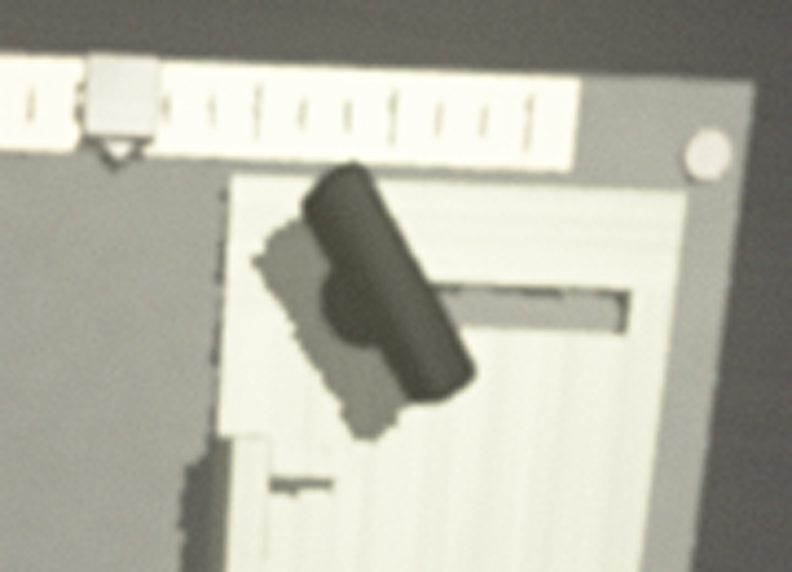

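View pics/b_z2.png

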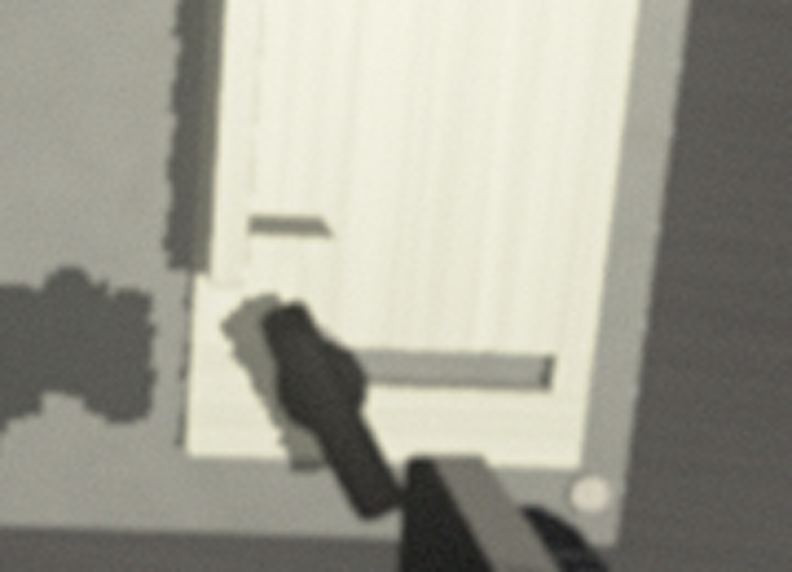

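```bash
sed -i 's/p,R,s=pose(); im=arm.get_image(c); i=arm.camera_info(c);/p,R,s=pose(); i=arm.camera_info(c); im=arm.get_image(c);/' h.py; python3 - <<'E'
from h import *
st(); plan([562,-170,130],6.7,5); print(pose()[2]["joints"])
E
```

```text
t 3.08 p [ 539.58 -138.38  231.49] yaw 8.37 tilt [ 0.  0. -1.] F [-0.34  0.1  -0.08] M [-0.04  0.05  0.02] w 60.2
0 [ 3.5  6.9 20.3] [-0.   -0.    0.33]
1 [ 3.6  6.9 20.3] [-0.   -0.    0.33]
2 [ 3.6  6.9 20.3] [-0.   -0.    0.33]
3 [ 3.6  6.8 20.3] [-0.   -0.    0.33]
4 [ 3.7  6.8 20.3] [-0.   -0.    0.33]
[ 0.04  0.27 -0.16 -0.   -1.14  1.68]
```

>>> {"api": "send_rows", "payload": {"translation": [[4, 7, 20], [4, 7, 20], [4, 7, 20], [4, 7, 20], [4, 7, 20]], "dr": [[0, 0, 0.4], [0, 0, 0.4], [0, 0, 0.4], [0, 0, 0.4], [0, 0, 0]], "grip": [50, 50, 50, 50, 50]}}

```text
clock: 3.7
position: [564.5, -170.0, 131.3]
ee_rot: [0.998, 0.06, 0.0, 0.0]
contact_force: [0.4, -0.3, -0.2]
gripper_width: 49.7
```

```bash
python3 - <<'E'
from h import *
arm.get_image("wrist");arm.get_image("wrist")
st(); im,i=snap("wrist","c"); st()
import json; json.dump({k:(v.tolist() if hasattr(v,'tolist') else v) for k,v in i.items()},open("c.json","w"))
for t in ("fence_grip","fence_edge","index_tip"):
    print(t,[(np.array(d["xyz"]),round(d["confidence"],2),proj(i,d["xyz"]).round(0)) for d in arm.place_of(t,"wrist")])
o=cv2.resize(im[0:120,220:440,::-1],None,fx=3.6,fy=3.6,interpolation=cv2.INTER_CUBIC); cv2.imwrite("pics/c_z1.png",o)
E
```

```text
t 3.8 p [ 563.   -170.18  129.32] yaw 6.76 tilt [-0.  0. -1.] F [ 0.08 -0.32  0.28] M [ 0.    0.1  -0.01] w 50.0
t 3.85 p [ 563.7  -170.32  130.78] yaw 6.78 tilt [-0.  0. -1.] F [-0.21 -0.09  1.18] M [0.01 0.03 0.03] w 49.8
fence_grip [(array([ 562.3, -170.9,   57.1]), 0.57, array([281., 220.]))]
fence_edge [(array([ 666. , -152. ,   13.4]), 0.58, array([272.,  57.]))]
index_tip [(array([ 661.7, -125.6,   17.3]), 0.77, array([233.,  58.]))]
```

View pics/c_full.png

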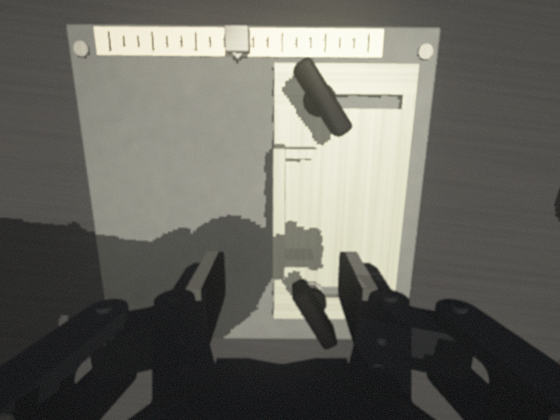

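View pics/c_z1.png

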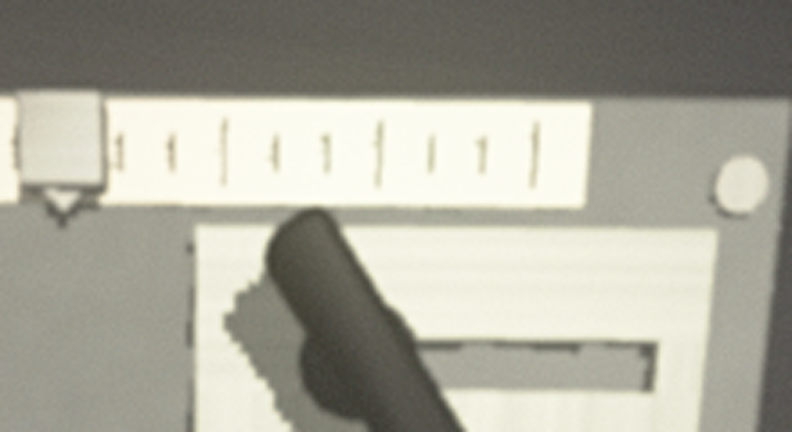

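```bash
python3 - <<'E'
from h import *
import json
i=json.load(open("c.json"))
Y=np.radians(6.7); ex=np.array([np.cos(Y),np.sin(Y),0]); ey=np.array([-np.sin(Y),np.cos(Y),0])
J=[]
C=[px(i,*q,10) for q in [(67.5,24.5),(439,28)]]; d=C[0]-C[1]; print(C,np.linalg.norm(d),np.degrees(np.arctan2(d[1],d[0]))-90)
t=px(i,237.4,58.5,16); e=px(i,274.7,63,16); print("tip",t,"edge",e,"dy",(t-e)@ey,"dx",(t-e)@ex)
for z in (12,20): print(z,(px(i,237.4,58.5,z)-e)@ey)
# flange front/back top edges
for q in [(273.5,147),(286,147),(274,200),(286,200),(274,275),(286,275)]:
    p=px(i,*q,55); print(q,p,p@ex,p@ey)
for q in [(306,68),(341,128),(301,287),(328,340)]:
    p=px(i,*q,60);print("bar",p)
E
```

```text
[array([670.42,  -9.31,  10.  ]), array([ 698.6 , -263.99,   10.  ])] 256.2275119902601 6.313234675271644
tip [ 661.88 -128.32   16.  ] edge [ 662.07 -154.18   16.  ] dy 25.70527588527918 dx 2.8301756503051054
12 26.185940398102318
20 25.224611372456064
(273.5, 147) [ 608.39 -160.37   55.  ] 585.5277857356041 -230.25690920370124
(286, 147) [ 609.32 -168.11   55.  ] 585.5456702849073 -238.04710439386906
(274, 200) [ 574.68 -164.53   55.  ] 551.5634671227222 -230.45282562730011
(286, 200) [ 575.61 -172.26   55.  ] 551.5833826267108 -238.24300922134987
(274, 275) [ 521.82 -170.55   55.  ] 498.3597643085003 -230.27157564656966
(286, 275) [ 522.81 -178.77   55.  ] 498.38430839413627 -238.54987769748317
bar [ 655.57 -173.92   60.  ]
bar [ 624.83 -199.39   60.  ]
bar [ 517.58 -189.65   60.  ]
bar [ 478.58 -214.32   60.  ]
```

The zoomed view puts the pointer tip at full-image pixel (237.4,58.5) and the fence corner at (274.7,63), so the slide needed is about 25.7 mm. The flange faces measure 8 mm apart, which matches the given thickness. Next I'll descend to pinch the flange.

>>> {"api": "send_rows", "payload": {"translation": [[1, -0.5, 25], [0, 0, 25], [0, 0, 25], [0, 0, 20], [0, 0, 7]], "dr": [[0, 0, 0], [0, 0, 0.1], [0, 0, 0], [0, 0, 0], [0, 0, 0]], "grip": [50, 50, 50, 50, 50]}}

```text
clock: 4.62
position: [565.1, -170.3, 29.2]
ee_rot: [0.998, 0.058, -0.0, -0.0]
contact_force: [0.6, 0.4, 0.5]
gripper_width: 50.1
```

>>> {"api": "send_rows", "payload": {"translation": [[0, 0, 0], [0, 0, 0], [0, 0, 0], [0, 0, 0], [0, 0, 0]], "dr": [[0, 0, 0], [0, 0, 0], [0, 0, 0], [0, 0, 0], [0, 0, 0]], "grip": [30, 15, 5, 5, 5]}}

```text
clock: 5.25
position: [565.8, -168.4, 30.7]
ee_rot: [0.998, 0.057, 0.001, -0.001]
contact_force: [-1.9, 11.0, 5.1]
gripper_width: 6.9
```

```bash
cat > meas.py <<'E'
from h import *
import sys,json
def go(n):
    st(); im,i=snap("wrist",n)
    json.dump({k:(v.tolist() if hasattr(v,'tolist') else v) for k,v in i.items()},open(n+".json","w"))
    o=cv2.resize(im[0:140,180:400,::-1],None,fx=3.6,fy=3.6,interpolation=cv2.INTER_CUBIC); cv2.imwrite(f"pics/{n}_z1.png",o)
go(sys.argv[1])
E
python3 meas.py d
```

```text
t 5.25 p [ 565.77 -168.37   30.7 ] yaw 6.58 tilt [ 0.  0. -1.] F [-1.9  11.03  5.08] M [ 2.8   0.37 -0.2 ] w 6.9
```

View pics/d_full.png

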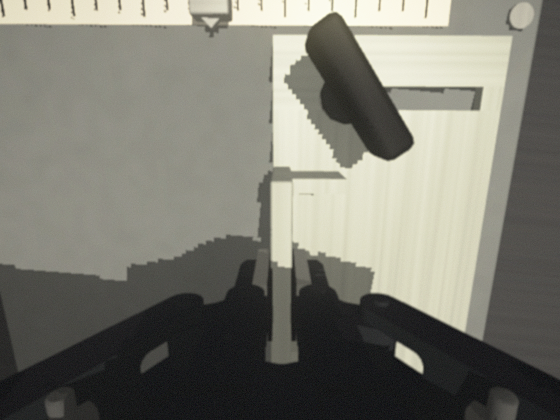

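View pics/d_z1.png

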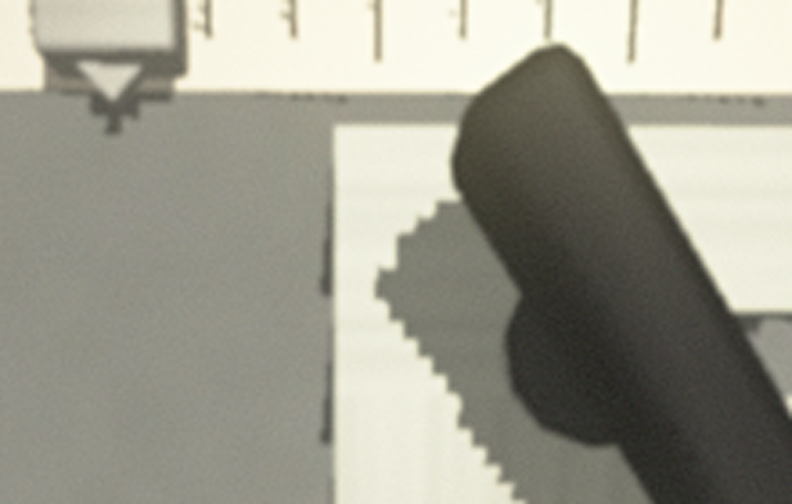

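Gripped. Here the tip is at about (210.8,28.9) and the fence corner at about (272.5,34.4).

```bash
cat > gap.py <<'E'
from h import *
import sys,json
n,tu,tv,eu,ev=sys.argv[1],*map(float,sys.argv[2:6])
i=json.load(open(n+".json")); Y=np.radians(6.6); ey=np.array([-np.sin(Y),np.cos(Y),0])
e=px(i,eu,ev,16); print("edge",e)
for z in (13,15,17,19): t=px(i,tu,tv,z); print(z,t,"dy %.2f"%((t-e)@ey))
E
python3 gap.py d 210.8 28.9 272.5 34.4; python3 -c "
from h import *
st()"
```

```text
edge [ 662.56 -153.97   16.  ]
13 [ 662.29 -127.55   13.  ] dy 26.28
15 [ 661.88 -127.98   15.  ] dy 25.90
17 [ 661.47 -128.41   17.  ] dy 25.52
19 [ 661.05 -128.84   19.  ] dy 25.14
t 5.3 p [ 565.74 -168.38   30.69] yaw 6.58 tilt [ 0.  0. -1.] F [-0.81 10.53  4.54] M [ 2.83  0.4  -0.16] w 7.0
```

>>> {"api": "send_rows", "payload": {"translation": [[0, -5, 0], [0, -6, 0], [0, -6, 0], [0, -5, 0], [0, -2.5, 0]], "dr": [[0, 0, 0], [0, 0, 0], [0, 0, 0], [0, 0, 0], [0, 0, 0]], "grip": [5, 5, 5, 5, 5]}}

```text
clock: 5.92
position: [563.4, -146.7, 30.7]
ee_rot: [0.998, 0.058, 0.001, 0.001]
contact_force: [0.5, -3.6, 6.1]
gripper_width: 6.7
```

```bash
python3 meas.py e0 ; python3 meas.py e; python3 -c "
from h import *
st()"
```

```text
t 5.92 p [ 563.39 -146.68   30.65] yaw 6.62 tilt [ 0. -0. -1.] F [ 0.48 -3.58  6.1 ] M [-1.19  0.07 -0.21] w 6.7
t 5.97 p [ 563.39 -146.45   30.69] yaw 6.62 tilt [ 0. -0. -1.] F [ 0.18 -3.09  6.54] M [-0.8   0.1  -0.21] w 6.8
t 6.03 p [ 563.36 -146.46   30.66] yaw 6.62 tilt [ 0. -0. -1.] F [-0.41 -2.28  5.38] M [-0.64  0.1  -0.22] w 6.5
```

View pics/e_z1.png

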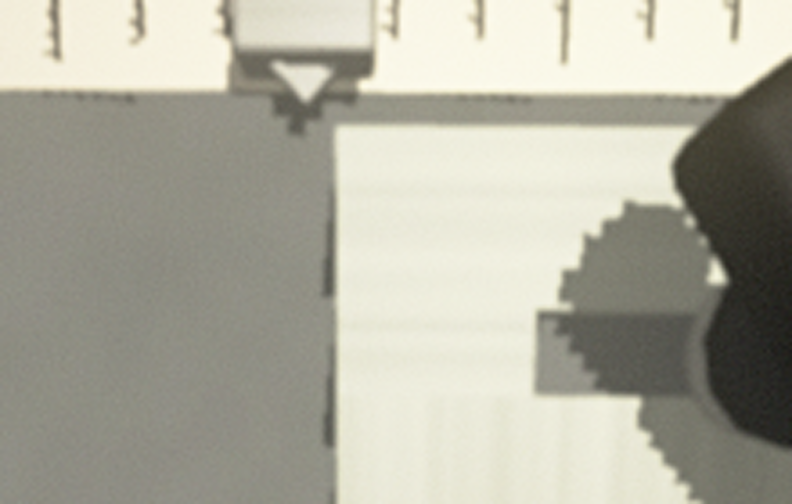

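The tip is now at (264.7,28.9) and the edge at (272.8,34.7).

```bash
python3 gap.py e 264.7 28.9 272.8 34.7
```

```text
edge [ 660.07 -132.17   16.  ]
13 [ 662.53 -128.37   13.  ] dy 3.49
15 [ 662.08 -128.51   15.  ] dy 3.41
17 [ 661.64 -128.65   17.  ] dy 3.32
19 [ 661.19 -128.79   19.  ] dy 3.23
```

>>> {"api": "send_rows", "payload": {"translation": [[0, -1.5, 0], [0, -1.4, 0], [0, -0.5, 0], [0, 0, 0], [0, 0, 0]], "dr": [[0, 0, 0], [0, 0, 0], [0, 0, 0], [0, 0, 0], [0, 0, 0]], "grip": [5, 5, 5, 5, 5]}}

```text
clock: 6.65
position: [563.0, -143.4, 30.7]
ee_rot: [0.998, 0.058, 0.001, 0.0]
contact_force: [-0.9, -3.5, 6.0]
gripper_width: 6.7
```

```bash
python3 meas.py f
```

```text
t 6.65 p [ 563.03 -143.41   30.65] yaw 6.61 tilt [ 0. -0. -1.] F [-0.89 -3.5   5.97] M [-1.05  0.08 -0.25] w 6.7
```

View pics/f_z1.png

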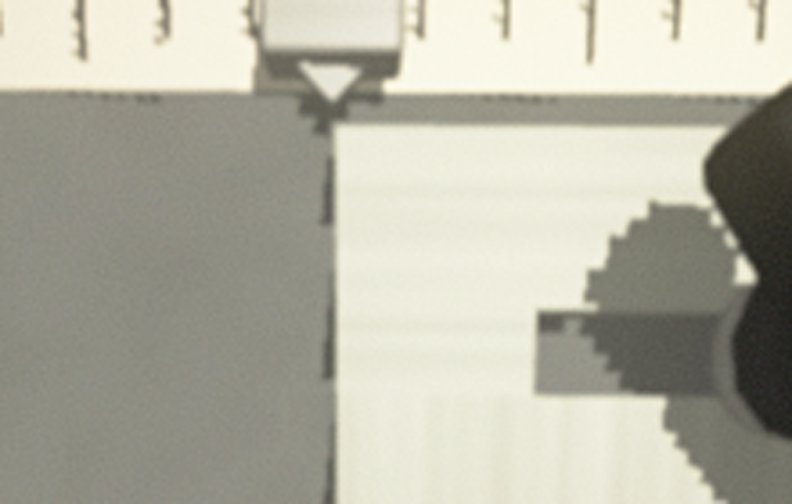

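```bash
python3 gap.py f 272.1 28.8 272.7 34.6; python3 - <<'E'
import cv2,numpy as np
for n in("e","f"):
    im=cv2.cvtColor(cv2.imread(f"pics/{n}_full.png"),cv2.COLOR_BGR2GRAY).astype(int)
    print(n); print(im[18:38,255:282])
E
```

```text
edge [ 659.77 -129.09   16.  ]
13 [ 662.61 -128.45   13.  ] dy 0.31
15 [ 662.15 -128.55   15.  ] dy 0.26
17 [ 661.7  -128.65   17.  ] dy 0.21
19 [ 661.25 -128.75   19.  ] dy 0.17
e
[[150 190 211 210 195 186 184 187 186 188 187 190 190 191 175 158 135 128
  116 106 108 105 106 106 107 106 103]
 [129 167 202 218 223 219 222 217 223 222 224 223 225 225 217 197 170 143
  115 108 105 103 106 106 106 103 100]
 [112 136 169 199 221 226 227 224 226 227 227 228 230 229 229 214 182 143
  117 108 104 105 106 104 109 111 114]
 [109 118 136 167 200 219 224 225 227 226 226 228 228 228 223 202 163 129
  115 113 117 115 115 120 130 150 158]
 [127 129 128 138 165 202 220 225 227 227 227 228 227 223 199 166 132 123
  128 130 131 131 127 139 172 211 227]
 [141 136 134 133 139 168 203 223 227 228 227 228 225 209 175 135 126 130
  140 142 141 139 141 154 199 239 246]
 [137 136 137 128 124 139 174 208 226 230 227 227 214 181 141 118 125 137
  135 140 140 138 139 149 192 234 242]
 [121 120 120 117 112 115 135 181 214 228 227 214 185 144 113 110 115 118
  124 123 122 120 123 128 158 196 211]
 [110 103 102 1
[... 2904 characters left out ...]
 138 147 148 146 150]
 [145 146 146 145 147 145 144 140 130 122 124 121 113 100  96  95 100 100
  104 102 108 125 140 146 146 149 144]
 [148 144 143 146 144 145 146 143 141 139 143 137 124 103  94  94 106 120
  130 134 134 141 150 153 153 156 153]
 [144 146 144 146 146 144 143 145 146 146 148 138 122  98  93  97 115 142
  164 174 182 179 183 183 182 179 181]
 [145 146 144 144 144 147 146 145 148 147 143 132 110  92  93  97 120 155
  192 214 219 220 220 220 218 220 221]
 [149 145 144 146 145 144 144 145 145 143 143 131 112 105  97 103 122 164
  207 228 233 232 232 232 233 232 232]
 [143 145 148 146 144 145 142 143 145 145 143 134 128 122 119 116 128 163
  213 232 236 234 234 236 236 234 235]]
```

In pixel rows 24–37, the tip column is 272.0 and the edge column is about 272.1, so they are level to within about 0.1–0.2 mm. I'll release and rise, then look at the knobs.

>>> {"api": "send_rows", "payload": {"translation": [[0, 0, 0], [0, 0, 0], [0, 0, -10], [0, 0, -25], [-15, 0, -35]], "dr": [[0, 0, 0], [0, 0, 0], [0, 0, 0], [0, 0, 0], [0, 0, 0]], "grip": [25, 40, 40, 45, 45]}}

```text
clock: 7.32
position: [547.2, -144.4, 99.6]
ee_rot: [0.998, 0.058, -0.001, 0.0]
contact_force: [0.2, -0.1, 1.0]
gripper_width: 44.9
```

>>> {"api": "send_rows", "payload": {"translation": [[-20, 10, -20], [-20, 10, -10], [-5, 5, 0], [0, 0, 0], [0, 0, 0]], "dr": [[0, 0, 0], [0, 0, 0], [0, 0, 0], [0, 0, 0], [0, 0, 0]], "grip": [45, 45, 45, 45, 45]}}

```text
clock: 7.95
position: [505.4, -174.6, 128.4]
ee_rot: [0.998, 0.058, -0.001, -0.0]
contact_force: [-0.1, 0.3, -0.2]
gripper_width: 44.8
```

```bash
python3 meas.py g;python3 - <<'E'
from h import *
import json
i=json.load(open("g.json"))
for t in ("knob_near_grip","knob_far_grip","fence_edge","index_tip"):
    print(t,[(np.array(d["xyz"]),round(d["confidence"],2),proj(i,d["xyz"]).round(0)) for d in arm.place_of(t,"wrist")])
E
```

```text
t 7.95 p [ 505.36 -174.56  128.44] yaw 6.61 tilt [-0.  0. -1.] F [-0.15  0.29 -0.22] M [ 0.01 -0.06 -0.02] w 44.8
knob_near_grip [(array([ 495.9, -202.7,   48.5]), 0.72, array([320., 234.]))]
knob_far_grip []
fence_edge []
index_tip [(array([ 491.9, -203.1,   47.6]), 0.34, array([319., 239.]))]
```

View pics/g_full.png

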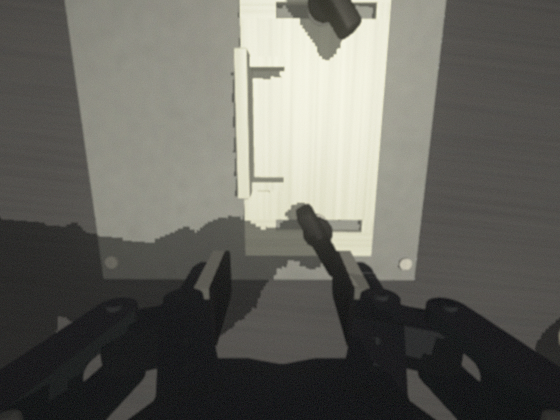

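```bash
python3 - <<'E'
import cv2,numpy as np
im=cv2.imread("pics/g_full.png")[190:300,240:400]
o=cv2.resize(im,None,fx=5,fy=5,interpolation=cv2.INTER_CUBIC); o=(255*(o/255.)**0.5).astype('uint8'); cv2.imwrite("pics/g_z.png",o)
E
```

```text
(no output)
```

View pics/g_z.png

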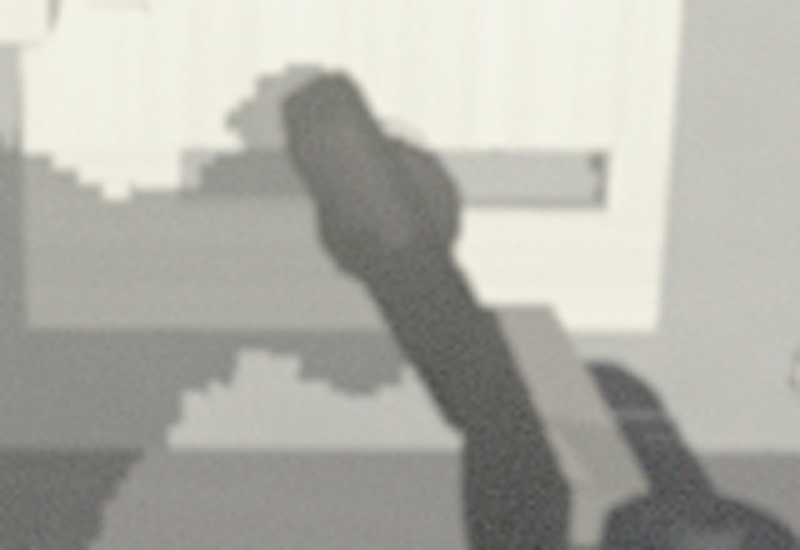

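```bash
python3 - <<'E'
from h import *
import json
i=json.load(open("g.json"))
def ang(a,b): d=a-b; return np.degrees(np.arctan2(d[1],d[0]))
for (u,v),(u2,v2),z in [((313,209),(338,252),60),((297,212),(332,276),60),((297,212),(332,276),36)]:
    a,b=px(i,u,v,z),px(i,u2,v2,z); print(z,a,b,ang(a,b))
for z in (30,36): print("hub",px(i,318,232,z))
for P in ([496,-202,60],[496,-202,48],[496,-202,36],[494.5,-203,48]): print(proj(i,P))
i=json.load(open("d.json"))
# far knob, image d: edges
E
python3 - <<'E'
import cv2
im=cv2.imread("pics/d_full.png")[0:170,270:450]
cv2.imwrite("pics/d_k.png",cv2.resize(im,None,fx=3.5,fy=3.5,interpolation=cv2.INTER_CUBIC))
E
```

```text
60 [ 515.72 -194.22   60.  ] [ 488.63 -214.66   60.  ] 37.04079700150318
60 [ 512.57 -184.36   60.  ] [ 471.11 -213.4    60.  ] 35.00872383419437
36 [ 506.13 -186.25   36.  ] [ 459.97 -218.58   36.  ] 35.0087238341943
hub [ 491.11 -204.11   30.  ]
hub [ 493.06 -203.21   36.  ]
[320.59 239.39]
[318.67 233.39]
[316.93 227.96]
[319.8  235.61]
```

View pics/d_k.png

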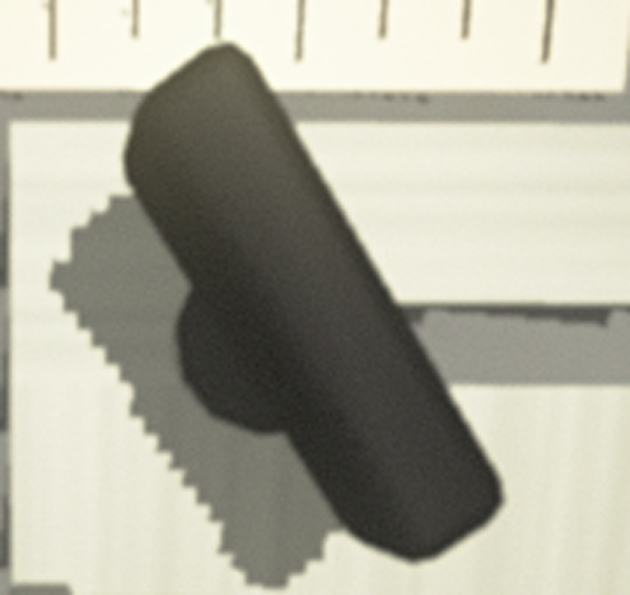

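```bash
python3 - <<'E'
from h import *
st(); plan([494.5,-202.5,90],36,5)
i=__import__("json").load(open("d.json"))
def ang(a,b): d=a-b; return np.degrees(np.arctan2(d[1],d[0]))
q=lambda u,v:(270+u/3.5-.4,v/3.5-.4)
a,b=px(i,*q(245,55),60),px(i,*q(500,480),60); print(a,b,ang(a,b))
a,b=px(i,*q(135,190),36),px(i,*q(340,525),36); print(a,b,ang(a,b))
a,b=px(i,*q(225,45),60),px(i,*q(415,558),60); print(a,b,(a+b)/2)
E
```

```text
t 8.2 p [ 505.42 -174.44  128.87] yaw 6.63 tilt [-0.  0. -1.] F [ 0.06 -0.46 -0.1 ] M [ 0.06  0.   -0.02] w 44.7
0 [-2.8  5.3  7.8] [-0.    0.01 -5.87]
1 [-3.3  5.   7.8] [-0.    0.01 -5.87]
2 [-3.8  4.6  7.8] [-0.    0.01 -5.87]
3 [-4.3  4.2  7.8] [-0.    0.01 -5.87]
4 [-4.7  3.8  7.8] [-0.    0.01 -5.87]
[ 660.68 -175.47   60.  ] [ 628.44 -204.52   60.  ] 42.02023928584461
[ 653.31 -168.81   36.  ] [ 621.3 -196.6   36. ] 40.95849175204725
[ 661.24 -173.66   60.  ] [ 620.46 -198.11   60.  ] [ 640.85 -185.89   60.  ]
```

>>> {"api": "send_rows", "payload": {"translation": [[-2.8, 5.3, 8], [-3.3, 5, 8], [-3.8, 4.6, 8], [-4.3, 4.2, 8], [-4.7, 3.8, 7]], "dr": [[0, 0, -6], [0, 0, -6], [0, 0, -6], [0, 0, -6], [0, 0, -5.4]], "grip": [34, 34, 34, 34, 34]}}

```text
clock: 8.82
position: [494.6, -202.7, 89.9]
ee_rot: [0.951, 0.311, -0.0, -0.0]
contact_force: [0.2, -0.4, -0.3]
gripper_width: 34.1
```

```bash
python3 meas.py hh; python3 - <<'E'
import cv2
im=cv2.imread("pics/hh_full.png")[150:400,180:400]
o=cv2.resize(im,None,fx=2.4,fy=2.4,interpolation=cv2.INTER_CUBIC);o=(255*(o/255.)**0.5).astype('uint8')
cv2.imwrite("pics/hh_k.png",o)
E
```

```text
t 8.82 p [ 494.59 -202.74   89.88] yaw 36.20 tilt [-0.  0. -1.] F [ 0.19 -0.44 -0.27] M [0.   0.   0.02] w 34.1
```

View pics/hh_k.png

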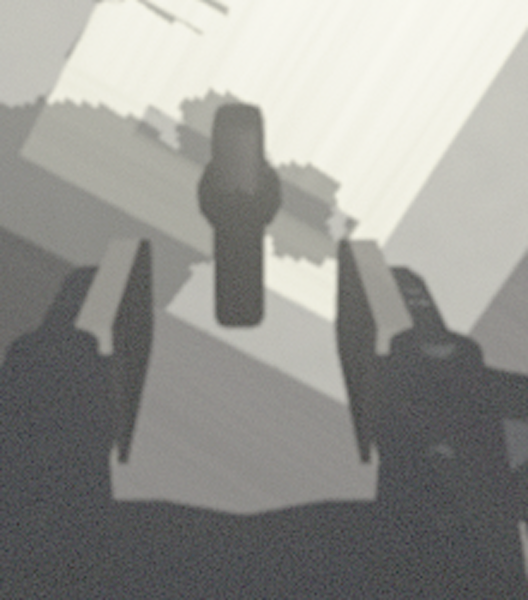

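The bar at crop x≈239 is aligned and centred between the fingers at x 145 and 342. I'll descend and grip.

>>> {"api": "send_rows", "payload": {"translation": [[0, 0, 20], [0, 0, 20], [0, 0, 10], [0, 0, 1], [0, 0, 0]], "dr": [[0, 0, 0], [0, 0, 0], [0, 0, 0], [0, 0, 0], [0, 0, 0]], "grip": [34, 34, 34, 34, 20]}}

```text
clock: 9.5
position: [495.1, -202.7, 39.9]
ee_rot: [0.951, 0.309, 0.0, 0.0]
contact_force: [0.4, -0.2, 0.7]
gripper_width: 20.0
```

>>> {"api": "send_rows", "payload": {"translation": [[0, 0, 0], [0, 0, 0], [0, 0, 0], [0, 0, 0], [0, 0, 0]], "dr": [[0, 0, 0], [0, 0, 0], [0, 0, 0], [0, 0, 5], [0, 0, 8]], "grip": [9, 9, 9, 9, 9]}}

```text
clock: 10.12
position: [494.5, -202.0, 40.3]
ee_rot: [0.98, 0.198, 0.0, -0.0]
contact_force: [-0.8, 3.2, 2.4]
gripper_width: 10.5
```

```bash
python3 -c "
from h import *
st()"
```

```text
t 10.12 p [ 494.49 -201.99   40.27] yaw 22.79 tilt [ 0.  0. -1.] F [-0.77  3.19  2.44] M [0.97 0.39 0.1 ] w 10.5
```

>>> {"api": "send_rows", "payload": {"translation": [[0, 0, 0], [0, 0, 0], [0, 0, 0], [0, 0, 0], [0, 0, 0]], "dr": [[0, 0, 9], [0, 0, 9], [0, 0, 9], [0, 0, 9], [0, 0, 9]], "grip": [9, 9, 9, 9, 9]}}

```text
clock: 10.75
position: [494.4, -203.0, 40.2]
ee_rot: [0.981, -0.193, 0.0, 0.0]
contact_force: [-0.4, -2.0, 1.9]
gripper_width: 10.8
```

```bash
python3 -c "
from h import *
st()"
```

```text
t 10.75 p [ 494.44 -203.02   40.25] yaw -22.25 tilt [ 0. -0. -1.] F [-0.45 -2.    1.88] M [-0.6   0.45  0.12] w 10.8
```

>>> {"api": "send_rows", "payload": {"translation": [[0, 0, 0], [0, 0, 0], [0, 0, 0], [0, 0, 0], [0, 0, 0]], "dr": [[0, 0, 3], [0, 0, 2.5], [0, 0, 2.5], [0, 0, 2], [0, 0, 0]], "grip": [9, 9, 9, 9, 9]}}

```text
clock: 11.38
position: [494.4, -203.2, 40.2]
ee_rot: [0.961, -0.276, 0.0, 0.0]
contact_force: [-2.5, -3.4, 5.8]
gripper_width: 10.5
```

```bash
python3 -c "
from h import *
st()"
```

```text
t 11.38 p [ 494.36 -203.18   40.2 ] yaw -32.00 tilt [-0. -0. -1.] F [-2.47 -3.36  5.78] M [-0.96  0.91 -0.15] w 10.5
```

>>> {"api": "send_rows", "payload": {"translation": [[0, 0, 0], [0, 0, 0], [0, 0, 0], [0, 0, 0], [0, 0, 0]], "dr": [[0, 0, 2], [0, 0, 2], [0, 0, 0], [0, 0, 0], [0, 0, 0]], "grip": [9, 9, 9, 9, 9]}}

```text
clock: 12.0
position: [494.4, -203.2, 40.2]
ee_rot: [0.952, -0.307, -0.0, 0.001]
contact_force: [-2.6, -3.1, 6.2]
gripper_width: 10.9
```

```bash
python3 -c "
from h import *
st()"
```

```text
t 12.0 p [ 494.35 -203.2    40.24] yaw -35.71 tilt [-0. -0. -1.] F [-2.58 -3.09  6.23] M [-0.92  1.07  0.94] w 10.9
```

The moment rose to 0.94 N m after a total turn of about 72°, so the near knob is on its stop. I'll release and rise.

>>> {"api": "send_rows", "payload": {"translation": [[0, 0, 0], [0, 0, 0], [0, 0, -15], [0, 0, -20], [0, 0, -20]], "dr": [[0, 0, 0], [0, 0, 0], [0, 0, 0], [0, 0, 0], [0, 0, 0]], "grip": [20, 26, 28, 30, 34]}}

```text
clock: 12.62
position: [495.0, -202.6, 95.8]
ee_rot: [0.951, -0.309, 0.001, -0.0]
contact_force: [-0.1, 0.2, -0.1]
gripper_width: 34.1
```

```bash
python3 - <<'E'
from h import *
snap("wrist","k"); im=cv2.imread("pics/k_full.png")[100:400,150:450]
o=cv2.resize(im,None,fx=1.9,fy=1.9,interpolation=cv2.INTER_CUBIC);o=(255*(o/255.)**0.5).astype('uint8')
cv2.imwrite("pics/k_k.png",o)
st(); plan([642,-184.5,95],41.5,10)
E
```

```text
t 12.68 p [ 496.85 -203.06   98.64] yaw -35.94 tilt [ 0.01 -0.   -1.  ] F [ 0.38 -0.64  1.92] M [-0.05 -0.05 -0.02] w 34.0
0 [ 10.7 -10.    0.5] [ 0.01 -0.04 -7.74]
1 [11.9 -8.5  0.5] [ 0.01 -0.04 -7.74]
2 [12.9 -6.8  0.4] [ 0.01 -0.04 -7.74]
3 [13.7 -5.   0.4] [ 0.01 -0.04 -7.74]
4 [14.3 -3.1  0.4] [ 0.01 -0.04 -7.74]
5 [14.6 -1.2  0.4] [ 0.01 -0.04 -7.74]
6 [14.6  0.8  0.4] [ 0.01 -0.04 -7.74]
7 [14.4  2.8  0.4] [ 0.01 -0.04 -7.74]
8 [13.9  4.7  0.4] [ 0.01 -0.04 -7.74]
9 [13.1  6.5  0.4] [ 0.01 -0.04 -7.74]
```

View pics/k_k.png

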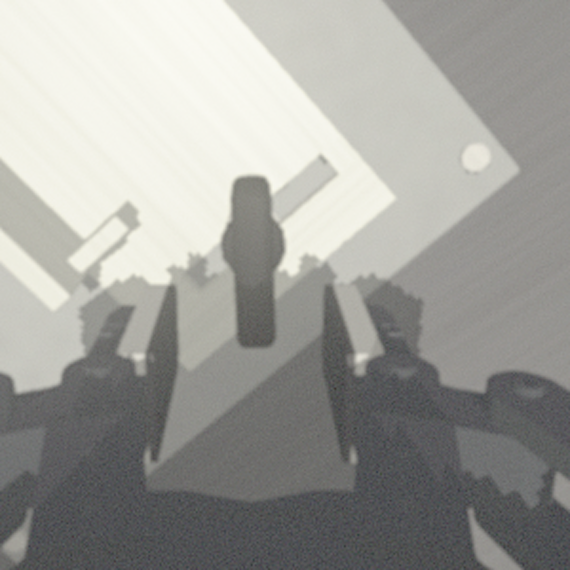

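The near bar stayed at the stop angle, vertical in the image between the fingers. On to the far knob.

>>> {"api": "send_rows", "payload": {"translation": [[10.7, -10, 0], [11.9, -8.5, 0], [12.9, -6.8, 0], [13.7, -5, 0], [14.3, -3.1, 0]], "dr": [[0, 0, -7.7], [0, 0, -7.7], [0, 0, -7.7], [0, 0, -7.7], [0, 0, -7.7]], "grip": [34, 34, 34, 34, 34]}}

```text
clock: 13.3
position: [567.8, -193.4, 94.8]
ee_rot: [1.0, 0.024, 0.0, -0.0]
contact_force: [-0.7, -0.3, 0.6]
gripper_width: 34.1
```

>>> {"api": "send_rows", "payload": {"translation": [[14.6, -1.2, 0], [14.6, 0.8, 0], [14.4, 2.8, 0], [13.9, 4.7, 0], [13.1, 6.5, 0]], "dr": [[0, 0, -7.7], [0, 0, -7.7], [0, 0, -7.7], [0, 0, -7.7], [0, 0, -7.7]], "grip": [34, 34, 34, 34, 34]}}

```text
clock: 13.92
position: [640.4, -184.5, 94.7]
ee_rot: [0.936, 0.352, 0.0, 0.0]
contact_force: [-0.3, 0.4, -0.2]
gripper_width: 34.0
```

```bash
python3 - <<'E'
from h import *
st();snap("wrist","l"); im=cv2.imread("pics/l_full.png")[100:400,150:450]
o=cv2.resize(im,None,fx=1.9,fy=1.9,interpolation=cv2.INTER_CUBIC);o=(255*(o/255.)**0.5).astype('uint8')
cv2.imwrite("pics/l_k.png",o)
st()
E
```

```text
t 13.93 p [ 640.42 -184.47   94.73] yaw 41.26 tilt [ 0.  0. -1.] F [-0.32  0.39 -0.21] M [ 0.07 -0.02  0.01] w 34.0
t 13.97 p [ 642.3  -184.37   94.67] yaw 41.47 tilt [ 0. -0. -1.] F [ 2.2  -0.54  1.56] M [-0.07 -0.26  0.01] w 34.1
```

View pics/l_k.png

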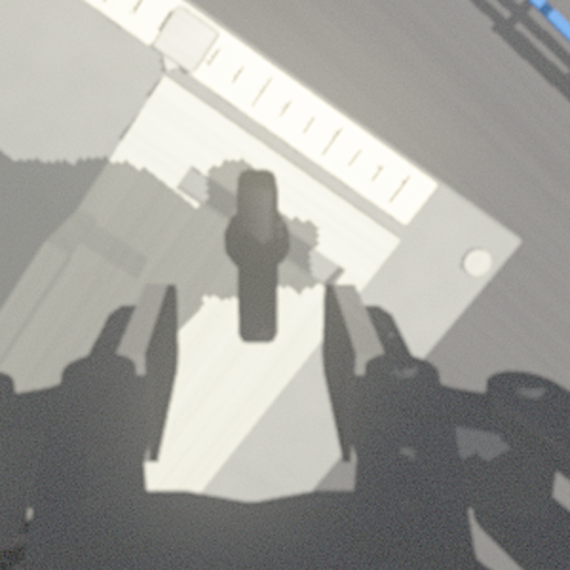

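>>> {"api": "send_rows", "payload": {"translation": [[0, 0.3, 20], [0, 0, 20], [0, 0, 13], [0, 0, 2], [0, 0, 0]], "dr": [[0, 0, 0], [0, 0, 0], [0, 0, 0], [0, 0, 0], [0, 0, 0]], "grip": [34, 34, 34, 34, 20]}}

```text
clock: 14.6
position: [640.4, -185.0, 39.9]
ee_rot: [0.937, 0.35, 0.0, 0.0]
contact_force: [-0.1, -0.2, -0.0]
gripper_width: 20.2
```

>>> {"api": "send_rows", "payload": {"translation": [[0, 0, 0], [0, 0, 0], [0, 0, 0], [0, 0, 0], [0, 0, 0]], "dr": [[0, 0, 0], [0, 0, 0], [0, 0, 0], [0, 0, 5], [0, 0, 8]], "grip": [9, 9, 9, 9, 9]}}

```text
clock: 15.22
position: [641.6, -186.0, 40.6]
ee_rot: [0.971, 0.24, 0.002, 0.001]
contact_force: [2.2, -3.6, -0.6]
gripper_width: 10.8
```

```bash
python3 -c "
from h import *
st()"
```

```text
t 15.22 p [ 641.62 -185.96   40.59] yaw 27.78 tilt [ 0. -0. -1.] F [ 2.2  -3.58 -0.58] M [-1.   -0.63  0.08] w 10.8
```

>>> {"api": "send_rows", "payload": {"translation": [[0, 0, 0], [0, 0, 0], [0, 0, 0], [0, 0, 0], [0, 0, 0]], "dr": [[0, 0, 9], [0, 0, 9], [0, 0, 9], [0, 0, 9], [0, 0, 9]], "grip": [9, 9, 9, 9, 9]}}

```text
clock: 15.85
position: [641.7, -185.7, 40.6]
ee_rot: [0.989, -0.15, 0.002, 0.0]
contact_force: [2.7, -3.4, -1.1]
gripper_width: 10.3
```

>>> {"api": "send_rows", "payload": {"translation": [[0, 0, 0], [0, 0, 0], [0, 0, 0], [0, 0, 0], [0, 0, 0]], "dr": [[0, 0, 4], [0, 0, 4], [0, 0, 3], [0, 0, 0], [0, 0, 0]], "grip": [9, 9, 9, 9, 9]}}

```text
clock: 16.48
position: [641.7, -185.5, 40.6]
ee_rot: [0.97, -0.241, 0.002, -0.0]
contact_force: [3.9, -3.4, 0.4]
gripper_width: 10.6
```

```bash
python3 -c "
from h import *
st()"
```

```text
t 16.48 p [ 641.69 -185.51   40.57] yaw -27.95 tilt [ 0. -0. -1.] F [ 3.92 -3.41  0.36] M [-1.07 -1.11 -0.08] w 10.6
```

>>> {"api": "send_rows", "payload": {"translation": [[0, 0, 0], [0, 0, 0], [0, 0, 0], [0, 0, 0], [0, 0, 0]], "dr": [[0, 0, 3], [0, 0, 3], [0, 0, 2], [0, 0, 0], [0, 0, 0]], "grip": [9, 9, 9, 9, 9]}}

```text
clock: 17.1
position: [641.8, -185.5, 40.6]
ee_rot: [0.952, -0.306, 0.002, 0.0]
contact_force: [3.4, -4.1, -0.4]
gripper_width: 10.4
```

```bash
python3 -c "
from h import *
st()"
```

```text
t 17.1 p [ 641.77 -185.5    40.58] yaw -35.67 tilt [ 0. -0. -1.] F [ 3.45 -4.1  -0.37] M [-1.1  -1.11  0.96] w 10.4
```

The far knob also stopped at yaw −35.7 with 0.96 N m. I'll release, rise and go to a check view.

>>> {"api": "send_rows", "payload": {"translation": [[0, 0, 0], [0, 0, 0], [0, 0, -15], [0, 0, -20], [0, 0, -20]], "dr": [[0, 0, 0], [0, 0, 0], [0, 0, 0], [0, 0, 0], [0, 0, 0]], "grip": [20, 26, 28, 30, 40]}}

```text
clock: 17.73
position: [640.0, -184.8, 96.0]
ee_rot: [0.951, -0.309, 0.0, -0.0]
contact_force: [-0.4, -0.3, 0.5]
gripper_width: 40.0
```

```bash
python3 - <<'E'
from h import *
st(); plan([563,-143.4,130],6.6,5)
E
```

```text
t 17.73 p [ 639.96 -184.77   95.96] yaw -35.98 tilt [ 0. -0. -1.] F [-0.39 -0.29  0.54] M [ 0.01 -0.03 -0.05] w 40.0
0 [-17.3   2.3  -6.8] [-0.   -0.   -8.52]
1 [-17.5  -0.2  -6.8] [-0.   -0.   -8.52]
2 [-17.2  -2.8  -6.8] [-0.   -0.   -8.52]
3 [-16.6  -5.4  -6.8] [-0.   -0.   -8.52]
4 [-15.7  -7.8  -6.8] [-0.   -0.   -8.52]
```

>>> {"api": "send_rows", "payload": {"translation": [[-17.3, 2.3, -7], [-17.5, -0.2, -7], [-17.2, -2.8, -7], [-16.6, -5.4, -7], [-15.7, -7.8, -6]], "dr": [[0, 0, -8.5], [0, 0, -8.5], [0, 0, -8.5], [0, 0, -8.5], [0, 0, -8.5]], "grip": [40, 40, 40, 40, 40]}}

```text
clock: 18.35
position: [562.6, -143.1, 129.8]
ee_rot: [0.998, 0.059, 0.001, 0.0]
contact_force: [-1.0, 0.1, -0.8]
gripper_width: 40.1
```

```bash
python3 -c "
from h import *
arm.get_image('wrist')"; python3 meas.py m; python3 -c "
from h import *
st()"
```

```text
t 18.4 p [ 561.03 -142.37  130.54] yaw 6.99 tilt [ 0.  0. -1.] F [-3.02  1.07  0.17] M [ 0.04  0.24 -0.07] w 40.1
t 18.45 p [ 562.27 -142.81  130.34] yaw 6.58 tilt [ 0.  0. -1.] F [0.22 0.15 0.51] M [ 0.02 -0.06  0.03] w 40.0
```

View pics/m_full.png

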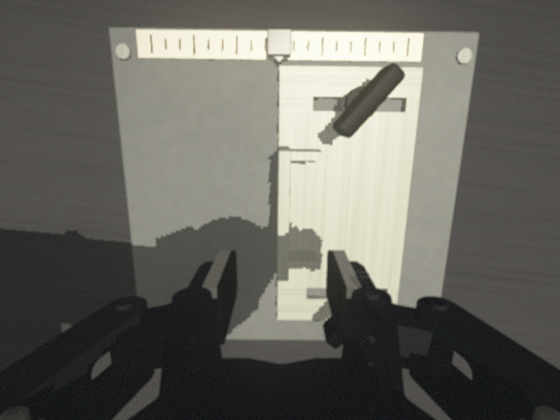

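View pics/m_z1.png

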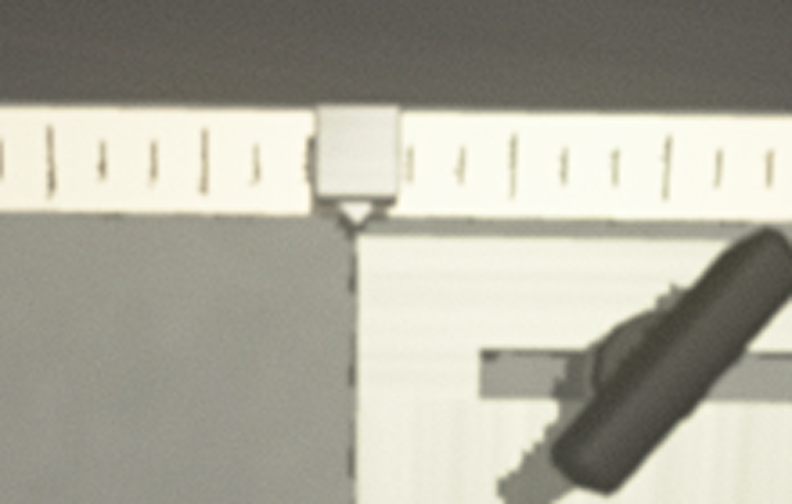

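The tip at (356,222) and the fence corner at (358,237) in the crop are still level, and both knobs are turned to the stop. Now to view the rack.

```bash
python3 - <<'E'
from h import *
import json
c,s=np.cos(np.radians(6.6)),np.sin(np.radians(6.6))
for n,pts in (("g",[(238.5,48),(248.5,48),(238,197),(250,197)]),("d",[(272,168),(292,168)])):
    i=json.load(open(n+".json"))
    for q in pts:
        p=px(i,*q,55); print(n,p,p[0]*c+p[1]*s,-p[0]*s+p[1]*c)
st(); plan([435,225,215],6.6,10)
E
```

```text
g [ 604.86 -138.56   55.  ] 584.9267049085845 -207.15863506211588
g [ 605.53 -144.3    55.  ] 584.9335833596266 -212.9422760867181
g [ 516.75 -145.67   55.  ] 496.58362499208147 -204.09436222906984
g [ 517.65 -153.36   55.  ] 496.5951793066314 -211.83676018961435
d [ 612.37 -160.38   55.  ] 589.8823741203535 -229.6994118244658
d [ 613.18 -167.26   55.  ] 589.8900916017994 -236.62470242987803
t 18.45 p [ 562.27 -142.81  130.34] yaw 6.58 tilt [ 0.  0. -1.] F [0.22 0.15 0.51] M [ 0.02 -0.06  0.03] w 40.0
0 [ -8.4 -38.   -8.5] [-0.   -0.01 -0.  ]
1 [ -8.4 -38.   -8.5] [-0.   -0.01 -0.  ]
2 [ -8.4 -38.   -8.5] [-0.   -0.01 -0.  ]
3 [ -8.4 -38.   -8.5] [-0.   -0.01 -0.  ]
4 [ -8.4 -38.   -8.5] [-0.   -0.01 -0.  ]
5 [ -8.4 -38.   -8.5] [-0.   -0.01 -0.  ]
6 [ -8.4 -38.   -8.5] [-0.   -0.01 -0.  ]
7 [ -8.4 -38.   -8.5] [-0.   -0.01 -0.  ]
8 [ -8.4 -38.   -8.5] [-0.   -0.01 -0.  ]
9 [ -8.4 -38.   -8.5] [-0.   -0.01 -0.  ]
```

>>> {"api": "send_rows", "payload": {"translation": [[-8, -38, -12], [-8, -38, -12], [-8, -38, -12], [-8, -38, -12], [-8, -38, -12]], "dr": [[0, 0, 0], [0, 0, 0], [0, 0, 0], [0, 0, 0], [0, 0, 0]], "grip": [40, 40, 40, 40, 40]}}

```text
clock: 19.08
position: [501.8, 42.0, 189.4]
ee_rot: [0.998, 0.056, 0.0, -0.0]
contact_force: [0.0, 0.5, 0.5]
gripper_width: 40.2
```

>>> {"api": "send_rows", "payload": {"translation": [[-9, -38, -10], [-9, -38, -5], [-9, -38, -5], [-9, -38, 0], [-9, -38, 0]], "dr": [[0, 0, 0], [0, 0, 0], [0, 0, 0], [0, 0, 0], [0, 0, 0]], "grip": [40, 40, 40, 40, 40]}}

```text
clock: 19.7
position: [435.4, 225.9, 209.1]
ee_rot: [0.998, 0.056, 0.001, -0.0]
contact_force: [0.8, 0.4, 0.2]
gripper_width: 40.0
```

```bash
python3 -c "
from h import *
arm.get_image('wrist');arm.get_image('wrist')"; python3 meas.py n; python3 -c "
from h import *
import json
i=json.load(open('n.json'))
print([(np.array(d['xyz']),round(d['confidence'],2),proj(i,d['xyz']).round(0)) for d in arm.place_of('rack','wrist')]); st()"
```

```text
t 19.8 p [435.3  227.29 209.05] yaw 6.62 tilt [ 0.  0. -1.] F [-0.2  -0.17 -0.75] M [-0.02 -0.    0.01] w 39.8
[(array([603.6, 205.7,  -2.2]), 0.97, array([326.,   5.])), (array([470.4, 239.2,  -3.1]), 0.63, array([273., 146.]))]
t 19.9 p [435.57 225.03 208.68] yaw 6.51 tilt [ 0.  0. -1.] F [ 0.67 -0.02  0.11] M [0.01 0.02 0.01] w 39.8
```

View pics/n_full.png

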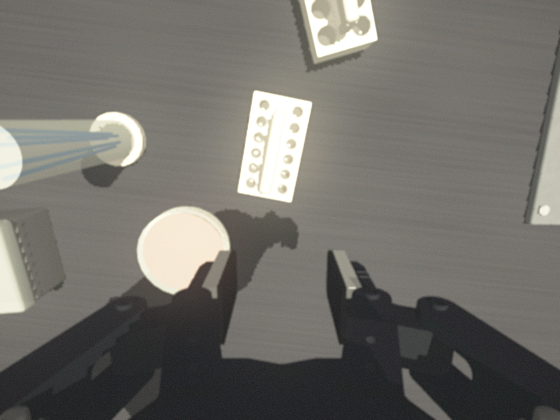

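The target rack shows six small holes per row, with body corners near (254,91), (311,101), (292,202) and (238,193). The large-hole rack is at (340,30).

```bash
python3 - <<'E'
from h import *
import json,cv2
i=json.load(open("n.json"))
P=np.array([px(i,*q,40) for q in [(254,91),(311.5,100.5),(292,202.5),(238,193)]]); print(P,P.mean(0))
for a,b in((3,0),(2,1),(1,0),(2,3)):
    d=P[b]-P[a]; print(np.linalg.norm(d),np.degrees(np.arctan2(d[1],d[0])))
im=cv2.imread("pics/n_full.png")[80:215,200:350]
cv2.imwrite("pics/n_r.png",cv2.resize(im,None,fx=4.4,fy=4.4,interpolation=cv2.INTER_CUBIC))
E
```

```text
[[518.7  260.39  40.  ]
 [516.73 210.17  40.  ]
 [424.57 215.64  40.  ]
 [427.71 266.51  40.  ]] [471.93 238.18  40.  ]
91.18877500224892 -3.852809193454967
92.32235038917896 -3.3951594791116975
50.25595648315339 87.75396251993614
50.974373651791325 86.46026968474872
```

View pics/n_r.png

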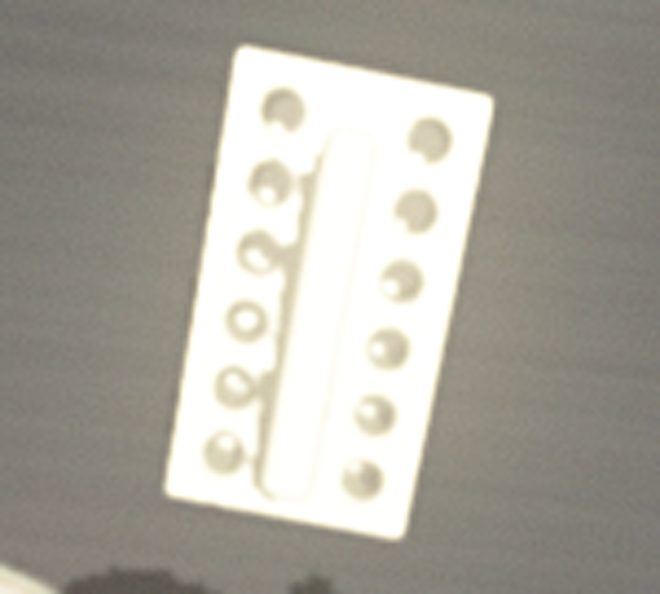

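```bash
python3 - <<'E'
from h import *
import json
i=json.load(open("n.json"))
a,b=px(i,280,109.5,80),px(i,264.8,192.5,80);d=a-b; print(a,b,(a+b)/2,np.linalg.norm(d),np.degrees(np.arctan2(d[1],d[0])))
st(); plan([471.5,238,110],-3.4,5)
E
```

```text
[505.18 236.08  80.  ] [439.76 240.85  80.  ] [472.47 238.47  80.  ] 65.58576525183271 -4.167846503429105
t 19.9 p [435.57 225.03 208.68] yaw 6.51 tilt [ 0.  0. -1.] F [ 0.67 -0.02  0.11] M [0.01 0.02 0.01] w 39.8
0 [ 7.4 -1.8 19.7] [-0.   -0.    1.98]
1 [ 7.4 -2.  19.7] [-0.   -0.    1.98]
2 [ 7.3 -2.3 19.7] [-0.   -0.    1.98]
3 [ 7.2 -2.5 19.7] [-0.   -0.    1.98]
4 [ 7.1 -2.8 19.7] [-0.   -0.    1.98]
```

>>> {"api": "send_rows", "payload": {"translation": [[7.4, -1.8, 20], [7.4, -2, 20], [7.3, -2.4, 20], [7.2, -2.7, 20], [7.1, -2.8, 18]], "dr": [[0, 0, 2], [0, 0, 2], [0, 0, 2], [0, 0, 2], [0, 0, 2]], "grip": [40, 40, 40, 40, 40]}}

```text
clock: 20.52
position: [472.2, 236.9, 109.7]
ee_rot: [0.999, -0.032, -0.0, 0.0]
contact_force: [0.1, 0.2, -0.3]
gripper_width: 40.1
```

```bash
python3 - <<'E'
from h import *
arm.get_image("wrist");st();snap("wrist","o"); im=cv2.imread("pics/o_full.png")[50:400,130:430]
cv2.imwrite("pics/o_k.png",cv2.resize(im,None,fx=1.7,fy=1.7)); st()
E
```

```text
t 20.57 p [471.7  236.61 107.27] yaw -3.77 tilt [-0. -0. -1.] F [ 1.32 -0.13 -0.73] M [ 0.   -0.08 -0.  ] w 39.8
t 20.62 p [471.32 236.53 108.31] yaw -3.64 tilt [-0. -0. -1.] F [-0.17  0.5   0.13] M [-0.04  0.02  0.02] w 39.8
```

View pics/o_k.png

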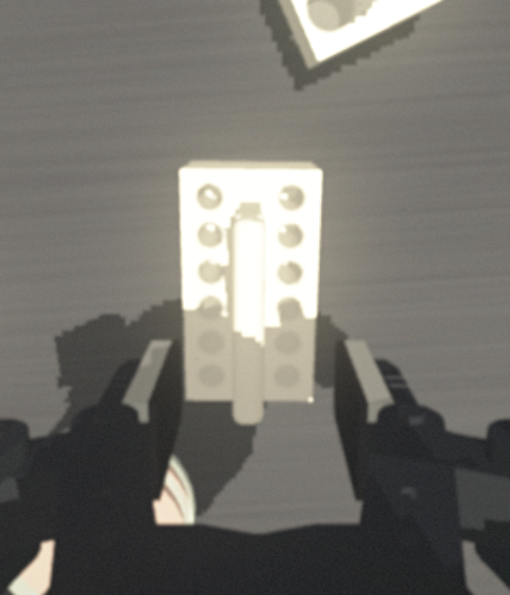

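The handle sits about 5 px left of the jaw centre (column 276 against 281), so I'll shift 2.3 mm along tool −y and descend.

>>> {"api": "send_rows", "payload": {"translation": [[0, -2.3, 15], [0, 0, 18], [0, 0, 15], [0, 0, 8], [0, 0, 0]], "dr": [[0, 0, 0], [0, 0, 0], [0, 0, 0], [0, 0, 0], [0, 0, 0]], "grip": [40, 40, 40, 40, 25]}}

```text
clock: 21.25
position: [471.4, 239.9, 53.8]
ee_rot: [1.0, -0.03, -0.0, 0.0]
contact_force: [0.8, 0.5, 0.3]
gripper_width: 25.1
```

>>> {"api": "send_rows", "payload": {"translation": [[0, 0, 0], [0, 0, 0], [0, 0, 0], [0, 0, 0], [0, 0, 0]], "dr": [[0, 0, 0], [0, 0, 0], [0, 0, 0], [0, 0, 0], [0, 0, 0]], "grip": [15, 7, 7, 7, 7]}}

```text
clock: 21.88
position: [471.8, 240.3, 54.8]
ee_rot: [1.0, -0.03, 0.0, -0.0]
contact_force: [-0.3, -0.2, 4.0]
gripper_width: 8.6
```

```bash
python3 - <<'E'
from h import *
st();snap("wrist","p"); im=cv2.imread("pics/p_full.png")[50:400,130:430]
cv2.imwrite("pics/p_k.png",cv2.resize(im,None,fx=1.7,fy=1.7))
E
```

```text
t 21.88 p [471.81 240.25  54.81] yaw -3.48 tilt [ 0.  0. -1.] F [-0.27 -0.18  3.97] M [-0.05  0.17  0.01] w 8.6
```

View pics/p_k.png

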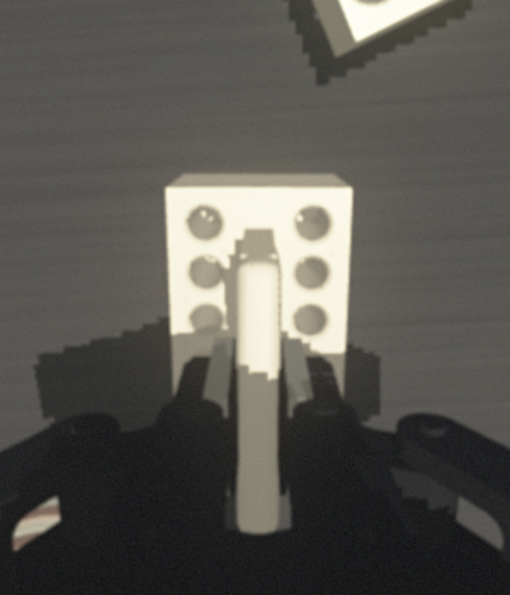

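```bash
python3 - <<'E'
from h import *
i=arm.camera_info("wrist"); p,R,s=pose()
for q in [(130+165/1.7,50+186.5/1.7),(130+352/1.7,50+187/1.7),(281.5,160)]:
    P=px(i,*q,40); print(P,R.inv().apply(P-p))
E
```

```text
[518.9  261.51  40.  ] [ 45.67 -24.05  14.85]
[515.78 211.3   40.  ] [45.61 26.26 14.83]
[517.29 236.66  40.  ] [45.57  0.85 14.84]
```

Rack gripped: its centre lies within 1 mm of the TCP and its yaw matches. I'll lift.

>>> {"api": "send_rows", "payload": {"translation": [[0, 0, -6], [0, 0, -14], [0, 0, -20], [0, 0, -20], [0, 0, -12]], "dr": [[0, 0, 0], [0, 0, 0], [0, 0, 0], [0, 0, 0], [0, 0, 0]], "grip": [7, 7, 7, 7, 7]}}

```text
clock: 22.55
position: [471.8, 240.3, 127.7]
ee_rot: [1.0, -0.031, 0.001, -0.001]
contact_force: [-0.4, -0.2, -2.9]
gripper_width: 8.8
```

```bash
python3 - <<'E'
from h import *
st(); plan([556.3,-108.8,125],6.6,10)
E
```

```text
t 22.55 p [471.76 240.31 127.69] yaw -3.50 tilt [ 0.  0. -1.] F [-0.39 -0.25 -2.94] M [0.04 0.01 0.04] w 8.8
0 [10.6 34.3  0.2] [-0.01 -0.01 -1.01]
1 [10.  34.5  0.2] [-0.01 -0.01 -1.01]
2 [ 9.4 34.7  0.2] [-0.01 -0.01 -1.01]
3 [ 8.7 34.8  0.2] [-0.01 -0.01 -1.01]
4 [ 8.1 35.   0.2] [-0.01 -0.01 -1.01]
5 [ 7.5 35.1  0.3] [-0.01 -0.01 -1.01]
6 [ 6.9 35.3  0.3] [-0.01 -0.01 -1.01]
7 [ 6.3 35.4  0.3] [-0.01 -0.01 -1.01]
8 [ 5.6 35.5  0.3] [-0.01 -0.01 -1.01]
9 [ 5.  35.6  0.3] [-0.01 -0.01 -1.01]
```

>>> {"api": "send_rows", "payload": {"translation": [[6, 19, 0], [10, 34, 0], [10, 37, 0], [10, 38, 0], [9, 38, 0]], "dr": [[0, 0, -1], [0, 0, -1], [0, 0, -1], [0, 0, -1], [0, 0, -1]], "grip": [7, 7, 7, 7, 7]}}

```text
clock: 23.18
position: [512.9, 71.9, 126.4]
ee_rot: [1.0, 0.013, -0.0, 0.0]
contact_force: [0.7, 0.6, -3.1]
gripper_width: 8.3
```

>>> {"api": "send_rows", "payload": {"translation": [[8, 38, 0], [8, 38, 0], [7, 38, 0], [6, 38, 0], [4, 25, 0]], "dr": [[0, 0, -1], [0, 0, -1], [0, 0, -1], [0, 0, -1], [0, 0, -1]], "grip": [7, 7, 7, 7, 7]}}

```text
clock: 23.8
position: [556.1, -103.3, 126.1]
ee_rot: [0.998, 0.056, -0.0, -0.0]
contact_force: [-0.0, 0.5, -2.3]
gripper_width: 8.6
```

```bash
python3 - <<'E'
from h import *
st(); arm.get_image("wrist"); arm.get_image("wrist"); st(); plan([556.3,-108.8,90],6.6,5); 
E
```

```text
t 23.8 p [ 556.05 -103.3   126.1 ] yaw 6.45 tilt [-0.  0. -1.] F [-0.03  0.49 -2.27] M [ 0.03 -0.03  0.08] w 8.6
t 23.9 p [ 556.27 -103.8   125.97] yaw 6.32 tilt [-0. -0. -1.] F [ 0.27  0.43 -2.73] M [0.04 0.02 0.07] w 9.0
0 [-0.1  1.   7.2] [ 0.    0.01 -0.06]
1 [-0.1  1.   7.2] [ 0.    0.01 -0.06]
2 [-0.1  1.   7.2] [ 0.    0.01 -0.06]
3 [-0.1  1.   7.2] [ 0.    0.01 -0.06]
4 [-0.1  1.   7.2] [ 0.    0.01 -0.06]
```

>>> {"api": "send_rows", "payload": {"translation": [[0, 1, 10], [0, 1, 14], [0, 1, 14], [0, 0, 8], [0, 0, 2]], "dr": [[0, 0, -0.2], [0, 0, 0], [0, 0, 0], [0, 0, 0], [0, 0, 0]], "grip": [7, 7, 7, 7, 7]}}

```text
clock: 24.52
position: [556.2, -104.5, 77.4]
ee_rot: [0.998, 0.059, -0.001, 0.0]
contact_force: [-0.0, -0.5, -3.3]
gripper_width: 9.1
```

```bash
python3 - <<'E'
from h import *
arm.get_image("wrist"); st()
E
python3 meas.py q
```

```text
t 24.57 p [ 556.46 -104.51   77.66] yaw 6.73 tilt [-0. -0. -1.] F [ 0.52  0.01 -3.22] M [-0.05 -0.    0.02] w 8.7
t 24.57 p [ 556.46 -104.51   77.66] yaw 6.73 tilt [-0. -0. -1.] F [ 0.52  0.01 -3.22] M [-0.05 -0.    0.02] w 8.7
```

View pics/q_full.png

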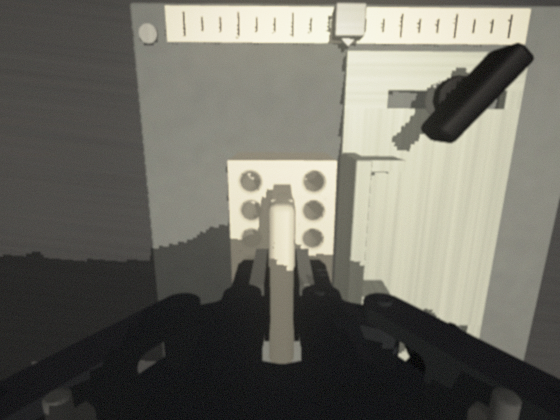

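```bash
python3 - <<'E'
import cv2
im=cv2.imread("pics/q_full.png")[130:280,220:390]
o=cv2.resize(im,None,fx=4.5,fy=4,interpolation=cv2.INTER_CUBIC)
o=cv2.resize(im,None,fx=4,fy=4,interpolation=cv2.INTER_CUBIC);o=(255*(o/255.)**0.6).astype('uint8')
cv2.imwrite("pics/q_z.png",o)
E
```

```text
(no output)
```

View pics/q_z.png

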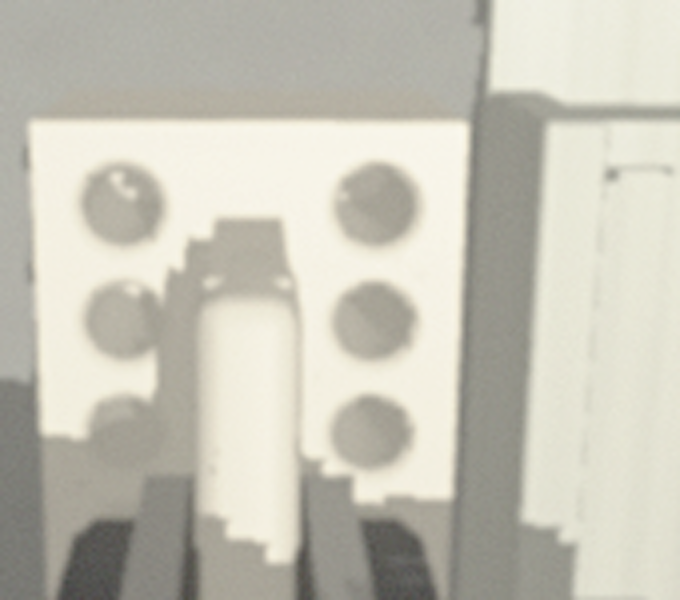

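```bash
python3 - <<'E'
from h import *
import json
i=json.load(open("q.json")); p,R,s=pose(); print(p)
for q,z in [((220+250/4,130+119.5/4),62.9),((220+570/4,130+119/4),55),((220+545/4,130+150/4),55),((220+468/4,130+150/4),62.9)]:
    P=px(i,*q,z); print(P,R.inv().apply(P-p))
E
```

```text
[ 556.71 -104.56   78.16]
[ 601.8  -100.27   62.9 ] [45.28  1.02 15.26]
[ 605.48 -138.51   55.  ] [44.45 39.43 23.16]
[ 601.45 -136.18   55.  ] [40.72 36.65 23.16]
[ 601.3  -125.56   62.9 ] [41.82 26.08 15.26]
```

>>> {"api": "send_rows", "payload": {"translation": [[-0.8, 3, 3], [0, 3, 4], [0, 2, 3], [0, 1.3, 1.5], [0, 0, 0]], "dr": [[0, 0, 0.1], [0, 0, 0], [0, 0, 0], [0, 0, 0], [0, 0, 0]], "grip": [7, 7, 7, 7, 7]}}

```text
clock: 25.25
position: [556.8, -114.2, 66.7]
ee_rot: [0.998, 0.057, -0.0, -0.0]
contact_force: [0.2, 0.5, -1.8]
gripper_width: 8.4
```

```bash
python3 - <<'E'
from h import *
st()
E
python3 meas.py r; python3 - <<'E'
from h import *
im=cv2.imread("pics/r_full.png")[100:280,220:390]
o=cv2.resize(im,None,fx=3.3,fy=3.3,interpolation=cv2.INTER_CUBIC);o=(255*(o/255.)**0.6).astype('uint8')
cv2.imwrite("pics/r_z.png",o); st()
E
```

```text
t 25.25 p [ 556.82 -114.16   66.65] yaw 6.59 tilt [-0. -0. -1.] F [ 0.15  0.54 -1.77] M [-0.05  0.05 -0.01] w 8.4
t 25.25 p [ 556.82 -114.16   66.65] yaw 6.59 tilt [-0. -0. -1.] F [ 0.15  0.54 -1.77] M [-0.05  0.05 -0.01] w 8.4
t 25.3 p [ 556.92 -114.08   66.79] yaw 6.60 tilt [-0. -0. -1.] F [ 0.64  0.2  -2.91] M [-0.04 -0.01 -0.05] w 9.3
```

View pics/r_z.png

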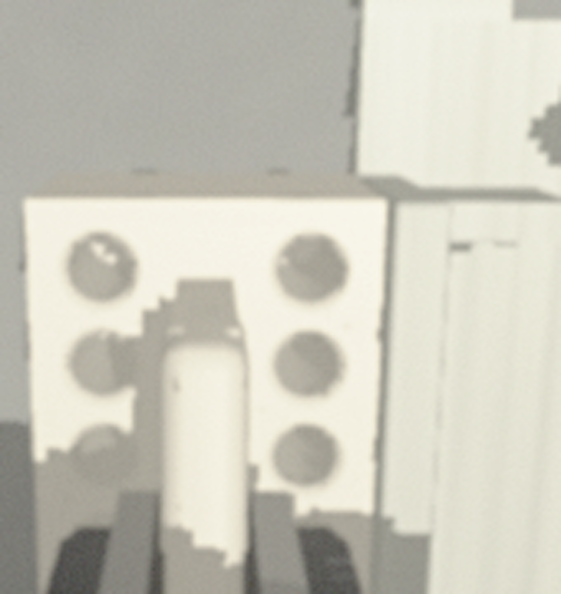

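```bash
python3 - <<'E'
from h import *
import json
i=json.load(open("r.json")); p,R,s=pose(); print(p)
for q,z in [((220+205/3.3,100+198/3.3),51.8),((220+420/3.3,100+202/3.3),55),((220+396/3.3,100+280/3.3),55),((220+385/3.3,100+280/3.3),51.8)]:
    P=px(i,*q,z); print(P,R.inv().apply(P-p))
im=cv2.cvtColor(cv2.imread("pics/r_full.png"),cv2.COLOR_BGR2GRAY).astype(int)
print(im[150:170,[270,280,290,300,345,348,351]].T)
E
```

```text
[ 556.92 -114.08   66.79]
[ 602.1  -109.86   51.8 ] [45.37  1.   14.99]
[ 605.32 -138.89   55.  ] [45.24 30.21 11.79]
[ 594.31 -137.37   55.  ] [34.47 27.44 11.79]
[ 593.59 -136.45   51.8 ] [33.86 26.44 14.99]
[[139 136 135 138 136 137 138 138 135 160 203 231 235 234 235 234 233 234
  234 234]
 [139 137 138 139 138 134 139 133 137 160 205 232 236 235 234 234 234 234
  235 236]
 [140 140 139 138 135 135 138 134 136 159 207 233 236 234 236 236 235 234
  235 235]
 [134 134 133 139 136 137 138 138 139 161 207 234 237 236 236 236 236 235
  236 238]
 [224 223 225 223 211 181 141 126 123 121 132 163 195 211 215 214 214 214
  213 213]
 [224 221 222 222 222 216 181 140 123 123 131 165 192 210 218 217 216 215
  217 216]
 [219 219 218 221 221 215 182 141 123 122 134 161 196 214 217 218 217 216
  217 218]]
```

Aligned along the fence to about 0.3 mm, with a gap of about 1 mm. I'll lower gently.

>>> {"api": "send_rows", "payload": {"translation": [[0, 0, 0.6], [0, 0, 0.5], [0, 0, 0.4], [0, 0, 0.3], [0, 0, 0]], "dr": [[0, 0, 0], [0, 0, 0], [0, 0, 0], [0, 0, 0], [0, 0, 0]], "grip": [7, 7, 7, 7, 7]}}

```text
clock: 25.92
position: [556.9, -114.0, 65.0]
ee_rot: [0.998, 0.058, -0.0, 0.0]
contact_force: [0.2, 0.1, -3.3]
gripper_width: 9.0
```

```bash
python3 - <<'E'
from h import *
st()
E
```

```text
t 25.93 p [ 556.9  -114.     64.99] yaw 6.61 tilt [-0. -0. -1.] F [ 0.17  0.12 -3.25] M [ 0.03  0.02 -0.05] w 9.0
```

>>> {"api": "send_rows", "payload": {"translation": [[0, 0, 0.3], [0, 0, 0.3], [0, 0, 0.2], [0, 0, 0], [0, 0, 0]], "dr": [[0, 0, 0], [0, 0, 0], [0, 0, 0], [0, 0, 0], [0, 0, 0]], "grip": [7, 7, 7, 7, 7]}}

```text
clock: 26.55
position: [556.9, -114.2, 64.8]
ee_rot: [0.998, 0.058, 0.0, 0.0]
contact_force: [-2.8, -0.4, 5.7]
gripper_width: 8.6
```

```bash
python3 - <<'E'
from h import *
st()
E
```

```text
t 26.55 p [ 556.9  -114.15   64.83] yaw 6.61 tilt [ 0. -0. -1.] F [-2.76 -0.43  5.69] M [0.08 0.9  0.01] w 8.6
```

On the plate, with about 8 N of contact. I'll ease it and slide to the fence face.

>>> {"api": "send_rows", "payload": {"translation": [[0, 0, -0.4], [0, 0.4, 0], [0, 0.4, 0], [0, 0.3, 0], [0, 0, 0]], "dr": [[0, 0, 0], [0, 0, 0], [0, 0, 0], [0, 0, 0], [0, 0, 0]], "grip": [7, 7, 7, 7, 7]}}

```text
clock: 27.18
position: [557.0, -114.4, 64.8]
ee_rot: [0.998, 0.058, 0.0, -0.0]
contact_force: [-3.4, 3.7, 5.8]
gripper_width: 9.0
```

```bash
python3 - <<'E'
from h import *
st()
E
```

```text
t 27.18 p [ 556.99 -114.35   64.84] yaw 6.62 tilt [-0.  0. -1.] F [-3.43  3.67  5.81] M [1.11 0.99 0.02] w 9.0
```

>>> {"api": "send_rows", "payload": {"translation": [[0, 0, -0.4], [0, 0, -0.3], [0, 0.2, 0], [0, 0, 0], [0, 0, 0]], "dr": [[0, 0, 0], [0, 0, 0], [0, 0, 0], [0, 0, 0], [0, 0, 0]], "grip": [7, 7, 7, 7, 7]}}

```text
clock: 27.8
position: [557.3, -114.9, 64.9]
ee_rot: [0.998, 0.057, 0.0, -0.0]
contact_force: [-0.6, 4.2, -3.5]
gripper_width: 9.0
```

```bash
python3 - <<'E'
from h import *
st(); snap("wrist","s"); im=cv2.imread("pics/s_full.png")[100:280,220:390]
o=cv2.resize(im,None,fx=3.3,fy=3.3,interpolation=cv2.INTER_CUBIC);o=(255*(o/255.)**0.6).astype('uint8')
cv2.imwrite("pics/s_z.png",o); st()
E
```

```text
t 27.8 p [ 557.26 -114.95   64.87] yaw 6.59 tilt [ 0.  0. -1.] F [-0.6   4.23 -3.53] M [ 1.38 -0.19 -0.09] w 9.0
t 27.85 p [ 557.26 -114.99   64.93] yaw 6.59 tilt [ 0.  0. -1.] F [ 0.86  5.01 -2.61] M [ 1.43 -0.25 -0.1 ] w 8.9
```

View pics/s_z.png

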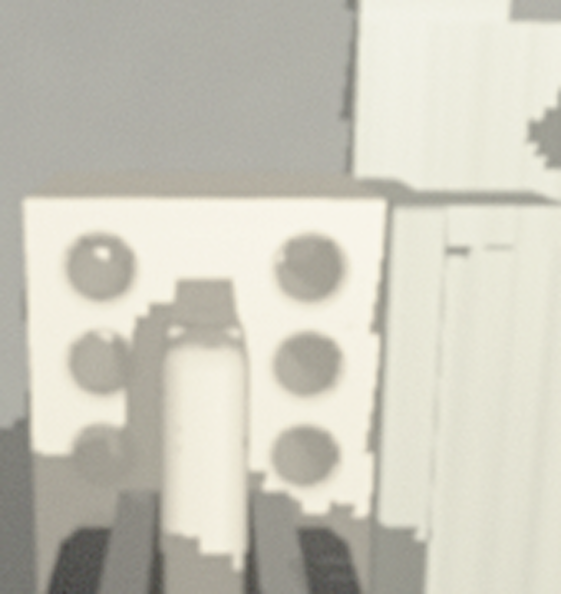

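Fz is back to the free-hanging value while Fy reads 4–5 N, at the predicted y′ = −178.2. So the rack is touching the fence. I'll trim x by −0.4 mm and set it down.

>>> {"api": "send_rows", "payload": {"translation": [[-0.4, 0, 0], [0, 0, 0.3], [0, 0, 0.2], [0, 0, 0.1], [0, 0, 0]], "dr": [[0, 0, 0], [0, 0, 0], [0, 0, 0], [0, 0, 0], [0, 0, 0]], "grip": [7, 7, 7, 7, 7]}}

```text
clock: 28.48
position: [557.1, -115.0, 65.0]
ee_rot: [0.998, 0.058, 0.001, -0.0]
contact_force: [1.5, 5.7, -3.0]
gripper_width: 9.1
```

```bash
python3 - <<'E'
from h import *
st()
E
```

```text
t 28.48 p [ 557.11 -115.01   64.97] yaw 6.60 tilt [ 0.  0. -1.] F [ 1.52  5.74 -3.05] M [ 1.7  -0.21 -0.11] w 9.1
```

>>> {"api": "send_rows", "payload": {"translation": [[0, 0, 0.2], [0, 0, 0.2], [0, 0, 0.1], [0, 0, 0], [0, 0, 0]], "dr": [[0, 0, 0], [0, 0, 0], [0, 0, 0], [0, 0, 0], [0, 0, 0]], "grip": [7, 7, 7, 7, 7]}}

```text
clock: 29.1
position: [557.2, -115.0, 64.9]
ee_rot: [0.998, 0.058, 0.001, -0.0]
contact_force: [0.5, 5.6, -0.3]
gripper_width: 8.7
```

```bash
python3 - <<'E'
from h import *
st()
E
```

```text
t 29.1 p [ 557.16 -115.02   64.88] yaw 6.61 tilt [ 0.  0. -1.] F [ 0.48  5.64 -0.25] M [ 1.87 -0.01 -0.13] w 8.7
```

>>> {"api": "send_rows", "payload": {"translation": [[0, 0, 0.1], [0, 0, 0], [0, 0, 0], [0, 0, 0], [0, 0, 0]], "dr": [[0, 0, 0], [0, 0, 0], [0, 0, 0], [0, 0, 0], [0, 0, 0]], "grip": [7, 12, 16, 22, 28]}}

```text
clock: 29.72
position: [556.6, -115.6, 64.1]
ee_rot: [0.998, 0.058, -0.0, 0.0]
contact_force: [0.7, 0.6, -0.2]
gripper_width: 28.2
```

>>> {"api": "send_rows", "payload": {"translation": [[0, 0, 0], [0, 0, -5], [0, 0, -15], [0, 0, -25], [0, 0, -30]], "dr": [[0, 0, 0], [0, 0, 0], [0, 0, 0], [0, 0, 0], [0, 0, 0]], "grip": [34, 36, 36, 36, 36]}}

```text
clock: 30.35
position: [556.6, -115.3, 140.7]
ee_rot: [0.998, 0.058, 0.0, 0.0]
contact_force: [1.4, -0.1, 1.8]
gripper_width: 36.0
```

```bash
python3 - <<'E'
from h import *
arm.get_image("wrist"); st(); snap("wrist","u"); snap("top","ut",(250,150,420,290),4); snap("side","us",(220,190,370,300),5)
E
```

```text
t 30.4 p [ 559.51 -115.68  145.59] yaw 6.69 tilt [ 0.01 -0.   -1.  ] F [ 0.91 -0.8   4.18] M [-0.02 -0.2   0.03] w 35.9
```

View pics/u_full.png

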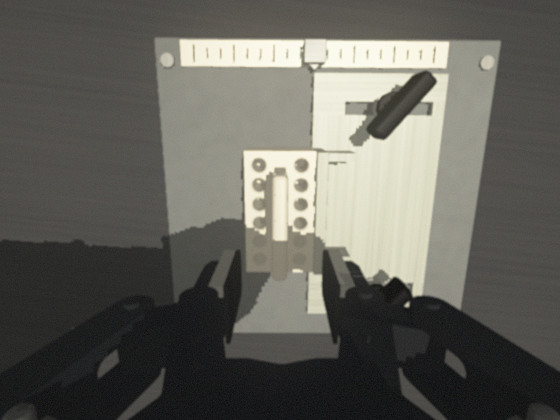

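View pics/us.png

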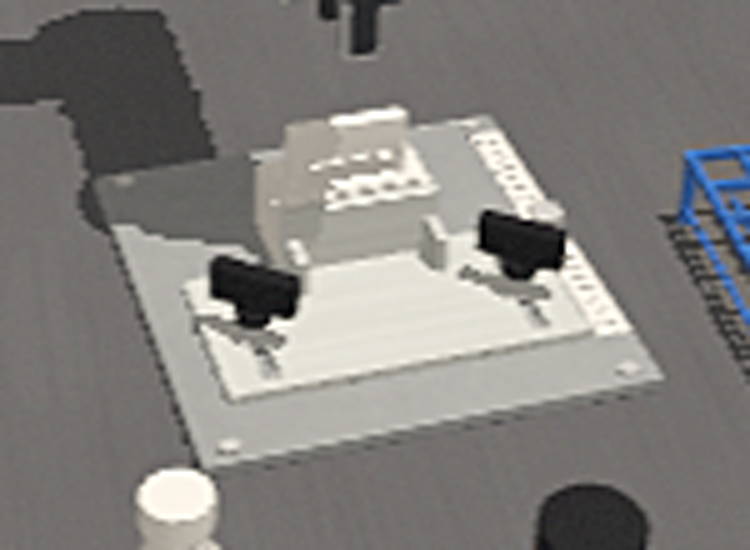

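The rack stands upright against the fence in both views. A zoomed, settled close-up will show the gap and the index.

```bash
python3 - <<'E'
from h import *
import json
im,i=snap("wrist","v",(220,30,460,300),1)
o=cv2.imread("pics/v.png"); o=cv2.resize(o[10:150,10:130],None,fx=5,fy=4.2,interpolation=cv2.INTER_CUBIC)
o=(255*(o/255.)**0.7).astype('uint8'); cv2.imwrite("pics/v_a.png",o); st()
E
```

```text
t 30.6 p [ 556.4  -115.26  139.5 ] yaw 6.59 tilt [ 0.  0. -1.] F [ 0.06 -0.63  0.13] M [ 0.01  0.06 -0.02] w 36.0
```

View pics/v_a.png

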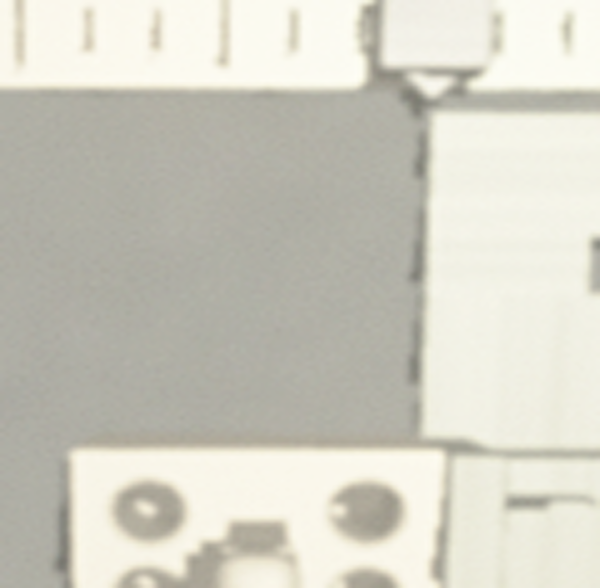

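```bash
python3 - <<'E'
from h import *
print(arm.job_done()); st()
E
```

```text
the job is handed in; nothing more can be done
None
the job is handed in; nothing more can be done
```

The jig is set up and handed in at about 30.6 s of the 67 s allowed.

- **Fence:** I pinched the flange and slid it about 25.7 mm forward. The front edge sits within about 0.2 mm of the index tip. Later pictures showed it still level after the knobs were locked and after the rack was placed.
- **Knobs:** I turned both clockwise by about 72° (near) and 77° (far). Each stopped at the same angle, where the resisting moment rose to about 0.95 N m. The close-up after release showed the near bar still at its stop angle. Later pictures show the far bar turned the same way.
- **Rack:** I lifted the twelve-hole rack by its handle and set it on the base plate. I then moved it against the fence face with about 5 N of contact and let go. The last pictures show it upright, with no visible gap to the fence and centred to about 0.5 mm.
- **Rest of the bench:** I touched nothing else. The gripper ended about 50 mm clear above the handle, and the forces I read after each move reached at most about 11 N.

**Disagreements:** the wrist camera and the grasp positions differed by about 1 mm across the jaws, so I settled the final contact by the force reading. The first time the rack met the plate, the contact was about 8 N. I eased that before moving it to the fence. No check failed.

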